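# Pack the vanity case and lock it

## Robot

A 6-joint arm with a two-finger parallel gripper is mounted at the origin on the work surface. World frame = base frame: x ahead of the robot, y to its left, z up, the work surface at z = 0. Lengths are in mm, angles in rad, forces in N, time in s.
With the tool pointing down it reaches from about 350 to 975 mm from the base axis. Payload 7.1 kg.
Tool frame: the origin (TCP) lies midway between the tips of the shut fingers; the grasp point (between the pads) lies 19 mm behind it (ctrl.grasp_offset is the distance from the TCP to the grasp point, in mm); z points along the fingers, y is the line along which they close (so a half turn about z gives the same grasp; the last joint's range is limited). The gripper opens to 88 mm and grips with 3 to 60 N. Pads are 20 mm wide; open, the fingers measure 115 mm over their backs; the gripper's body (75 mm by 178 mm) begins 61 mm behind the grasp point.
Start: joints at [1.174, 0.423, 1.63, -0, 1.089, -0.019], TCP at [230.516, 580.919, 222.675] pointing down, gripper open.
Joint ranges: [-3, 3], [-0.9, 2.11], [0.09, 2.58], [-1.31, 4.45], [0.11, 2.69], [-2.54, 2.54]. Speed limits (rad/s): [2.39, 2.39, 3.01, 3.14, 3.14, 3.14].

## Interface

Orientations are given as a rotation vector (axis times angle).
In Python, from workcell import ctrl gives the robot as it stands. The module is installed in compiled form; this text tells all that it offers.
- The arm moves only by the tool servo_tool, never from a script. Its argument "rows" is a list of rows, each a list of 7 numbers: the turn, a rotation vector about the tool's x, y, z as a fraction of full scale, then the shift along the tool's x, y, z as a fraction of full scale, then the finger opening in mm, from 0 to 87.8. A call has 1 to 10 rows; each row is the pose to reach, as a shift and turn from the pose commanded when the call began, along the tool's axes at that moment; what a row does not reach only later rows make up. Full scale, the value 1, is 20 cm for a shift and 1.5 rad for a turn. A row lasts 1/8 s, in which the tool goes at most 62.5 mm and 10.7 degrees, less where a joint would pass 70% of its speed; a pose out of reach is approached as far as the arm can. A call with a number of a shift or a turn outside -1 to 1 is refused whole. A call with a gripper value outside its range is refused whole. The fingers move at their own pace and stop on an object; the grip force is fixed at half the most. Time passes only in rows, so rows that repeat a pose let the fingers close. It gives the time, the measured TCP pose, the force, the opening and the grip force at its end, in the units of the state.
- ctrl.get_obs(): the state, without advancing time (a new reading comes with each control period).
- ctrl.get_image(name): name is "scene" or "top"; returns (picture, depth): 420x560x3 uint8, red, green, blue; 420x560 float32, mm along the optical axis (not along the pixel's ray), 0 where there is no reading.
- ctrl.camera_info(name): a dict with "intrinsics" (3x3 intrinsics, pixels), "k1" (the pictures are not rectified: a ray, as slopes to the right and down, at radius r is drawn at 1 + k1 r^2 times it, then the intrinsics apply), "R" (3x3) and "t" (3): a world point X has camera coordinates R X + t. Camera axes: x right, y down, z forward; pixel columns grow to the right and rows downward; lengths in mm; the calibration is good to about 2 mm. A picture is of the moment at which its call begins. camera_info takes no time and is no camera call.
- ctrl.close_job(): hands the job in; it is judged then, once.
The state is a dict: "t": time; "qpos": joint angles; "qvel": joint speeds; "joint_torque": joint torques, N m; "ee_pos": TCP position; "orientation": TCP orientation; "ft_force": force on the tool from outside, world axes, zero at the start; "moment": the same for the moment, N m; "width": finger opening in mm; "grasp_force": force on a finger pad.
Only numpy, scipy, OpenCV 4.12 (cv2) and the standard library are available. Lean on these libraries where they do the work, as an engineer would, in place of code of your own. Each camera call takes 0.05 s, during which the arm holds its last target. There are 200 camera calls.

## Task

Pack the pink vanity case: slide the dark-blue palette straight out from under the little stack in the rack, without lifting or toppling the notepad and two compacts on it, which stay stacked in the rack, and put the palette and every lipstick lying loose on the shelf down inside the case's open well, in any order. Then push the clear sliding lid fully shut until its catch clicks, and after that turn the gold turnbutton all the way in behind the lid's pull bar to secure it. Leave the lipsticks standing in the organizer and all the other things where they are.

Things in the scene. Friction and masses are not known exactly. Their poses are not given: they have to be found in the camera images.
- case: pink vanity case fixed to the shelf, 190 mm (own x) x 410 mm (own y, -210 to +200) x 44 mm high; origin under it at z = 0. The +y half is an open-topped well (well), the -y half a solid deck where the sliding lid parks. Gold boss (radius 13 mm) at x -105, y 86 mm carries the turnbutton; white catch housing at x 104, y 100 mm, 50 mm high.
- well (a point): centre of the well's flat floor, 6 mm above the shelf; axes as the case's. The well is 170 mm (x, +-85) by 180 mm (y, +-90) inside and 38 mm deep; walls 10 mm thick, rims 44 mm above the shelf.
- lid (a joint): clear sliding lid with gold edges, 176 x 186 x 5 mm, top 49.5 mm above the shelf. 0 m = shut over the well; grows to 0.187 as it slides along the case's -y onto the deck. Starts at 0.172 to 0.187. Friction about 1.2 N; from 13 mm to 6 mm a spring catch resists (up to 6 N more), then snaps and draws the lid home to 0 and holds it.
- lid_bar (a point): top centre of the white pull bar on the middle of the lid: 120 mm along the case's x, 10 mm thick along the case's y, standing 25 mm above the lid; its top is 74.5 mm above the shelf. When the lid is shut it is straight over well. Axes as the case's.
- turnbutton (a joint): gold turnbutton on a vertical axis. 0 rad = secured, at its stop: arm along the case's +x, across the shut lid close behind (-y side of) the pull bar. Grows clockwise seen from above to 1.6: arm along the case's -y, clear of the lid. Starts at 1.2 to 1.55; friction 0.05 N m, stays where left. Turned in too early, it blocks the bar.
- button_fin (a point): top centre of the turnbutton's upright thumb fin, on the turning axis; the fin is 30 mm long (along the arm, own x), 10 mm thick, 24 mm high above the arm, top 82 mm above the shelf. The arm is a flat bar 14 mm wide, 7 mm thick (51 to 58 mm above the shelf), reaching 60 mm from the axis along own x.
- rack: grey-blue rack fixed to the shelf, 100 (own x) x 110 mm (own y), open front at -x, towards the robot; origin under its centre at z = 0. Floor 6 mm thick, back wall 50 mm, sides 28 mm high; two front posts (x -50 to -42 mm, 50 mm high) leave a 68 mm gap that the palette passes and the wider notepad and square compact do not. The stack sinks 12 mm as the palette leaves.
- palette: flat dark-blue palette with gold top panel, 140 (own x) x 46 (own y) x 12 mm, 60 to 110 g; origin: centre of its underside. Starts at the bottom of the stack on the rack's 6 mm floor, x along the rack's x, its -x end standing 50 mm out between the posts. Free of the rack once drawn 95 mm along the rack's -x.
- notepad: green notepad 80 x 84 x 14 mm lying on the palette, 50 g. Part of the stack; it stays in the rack. Origin: centre of its underside.
- compact_square: pink square powder compact 66 x 76 x 12 mm lying on the notepad, 45 g. Part of the stack; it stays in the rack. Origin: centre of its underside.
- compact_round: cream round powder compact, 58 mm across, 14 mm high, on top of the stack, 40 g. Part of the stack; it stays in the rack. Origin: centre of its underside.
- lipstick0: closed square lipstick tube, 75 x 19 x 19 mm, 20 to 40 g, black with a gold band near the middle and a red end; lies on the shelf on a long side. Origin: centre of the side that is underneath as built (z up from it, 9.5 mm to the tube's centre); own x along the tube, red end at +x. 2 to 4 of the four are present; an absent one always reads None.
- lipstick1: closed square lipstick tube, 75 x 19 x 19 mm, 20 to 40 g, black with a gold band near the middle and a red end; lies on the shelf on a long side. Origin: centre of the side that is underneath as built (z up from it, 9.5 mm to the tube's centre); own x along the tube, red end at +x. 2 to 4 of the four are present; an absent one always reads None.
- lipstick2: closed square lipstick tube, 75 x 19 x 19 mm, 20 to 40 g, black with a gold band near the middle and a red end; lies on the shelf on a long side. Origin: centre of the side that is underneath as built (z up from it, 9.5 mm to the tube's centre); own x along the tube, red end at +x. 2 to 4 of the four are present; an absent one always reads None.
- lipstick3: closed square lipstick tube, 75 x 19 x 19 mm, 20 to 40 g, black with a gold band near the middle and a red end; lies on the shelf on a long side. Origin: centre of the side that is underneath as built (z up from it, 9.5 mm to the tube's centre); own x along the tube, red end at +x. 2 to 4 of the four are present; an absent one always reads None.
- organizer: clear lipstick organizer block 60 x 150 x 45 mm with two tubes standing in it, 75 mm high in all; origin under its centre. Not part of the job: leave where it stands.
- comb: black comb 32 x 160 x 5 mm lying flat; origin under its centre. Not part of the job: leave where it stands.
- ring_cone: white ceramic ring cone, 54 mm across, 74 mm high; origin under its centre. Not part of the job: leave where it stands.
- hairpin_cup: steel cup 60 mm across, 70 mm high; origin under its centre. Not part of the job: leave where it stands.
- mirror: small oval vanity mirror (104 mm wide, gold rim) on a steel stand, foot 90 mm across, 194 mm high; origin under its foot. Not part of the job: leave where it stands.
- perfume: amber jar 44 mm across, 85 mm high; origin under its centre. Not part of the job: leave where it stands.
Things that resemble listed ones, but are neither listed nor needed, are in the scene too. Leave any turquoise look-alike of the lipstick3 alone. There is more than one size of the palette; the one meant has the size given above.

How it is judged (in metres and radians):
On the way, in this order (a step that is already met when the one before it is completed fails the run):
1. the palette has been slid out of the rack, the stack still standing in it (x of palette in the frame of rack below -0.115 m and horizontal distance between each of notepad, compact_square, compact_round and rack below 0.02 m and angle between each of notepad, compact_square, compact_round's own z axis and vertical below 0.12 rad and z of notepad in the frame of rack between 0.002 and 0.012 m and z of compact_square in the frame of rack between 0.016 and 0.026 m and z of compact_round in the frame of rack between 0.028 and 0.038 m), for 0.2 s.
2. the palette and all loose lipsticks lie in the well, the lid still open (x of palette in the frame of well between -0.092 and 0.092 m and y of palette in the frame of well between -0.097 and 0.097 m and z of palette in the frame of well between -0.005 and 0.034 m and x of lipstick0 in the frame of well between -0.092 and 0.092 m and y of lipstick0 in the frame of well between -0.097 and 0.097 m and z of lipstick0 in the frame of well between -0.005 and 0.034 m and x of lipstick1 in the frame of well between -0.092 and 0.092 m and y of lipstick1 in the frame of well between -0.097 and 0.097 m and z of lipstick1 in the frame of well between -0.005 and 0.034 m and x of lipstick2 in the frame of well between -0.092 and 0.092 m and y of lipstick2 in the frame of well between -0.097 and 0.097 m and z of lipstick2 in the frame of well between -0.005 and 0.034 m and x of lipstick3 in the frame of well between -0.092 and 0.092 m and y of lipstick3 in the frame of well between -0.097 and 0.097 m and z of lipstick3 in the frame of well between -0.005 and 0.034 m and value of joint lid above 0.1 m), for 0.2 s.
3. the lid is fully shut, past its catch (value of joint lid below 0.003 m), for 0.2 s.
4. the turnbutton is turned in behind the bar (value of joint lid below 0.003 m and value of joint turnbutton below 0.12 rad), for 0.2 s.
At the end, for the whole second after the job is handed in: Palette and every present lipstick inside the well (at most 34 mm above its floor); notepad, square and round compact stacked flat in the rack in that order, within 20 mm of its centre, tilted under 0.12 rad; lid joint below 3 mm; turnbutton below 0.12 rad; all at rest (all of step 4 and x of palette in the frame of well between -0.092 and 0.092 m and y of palette in the frame of well between -0.097 and 0.097 m and z of palette in the frame of well between -0.005 and 0.034 m and x of lipstick0 in the frame of well between -0.092 and 0.092 m and y of lipstick0 in the frame of well between -0.097 and 0.097 m and z of lipstick0 in the frame of well between -0.005 and 0.034 m and x of lipstick1 in the frame of well between -0.092 and 0.092 m and y of lipstick1 in the frame of well between -0.097 and 0.097 m and z of lipstick1 in the frame of well between -0.005 and 0.034 m and x of lipstick2 in the frame of well between -0.092 and 0.092 m and y of lipstick2 in the frame of well between -0.097 and 0.097 m and z of lipstick2 in the frame of well between -0.005 and 0.034 m and x of lipstick3 in the frame of well between -0.092 and 0.092 m and y of lipstick3 in the frame of well between -0.097 and 0.097 m and z of lipstick3 in the frame of well between -0.005 and 0.034 m and horizontal distance between each of notepad, compact_square, compact_round and rack below 0.02 m and angle between each of notepad, compact_square, compact_round's own z axis and vertical below 0.12 rad and z of notepad in the frame of rack between 0.002 and 0.012 m and z of compact_square in the frame of rack between 0.016 and 0.026 m and z of compact_round in the frame of rack between 0.028 and 0.038 m and linear speed of each of palette, lipstick0, lipstick1, lipstick2, lipstick3, notepad, compact_square, compact_round below 0.02 m/s); the robot touches nothing.
It fails at once if something of the stack is toppled (tilted more than 0.5 rad) (angle between any of notepad, compact_square, compact_round's own z axis and vertical above 0.5 rad).
It fails at once if something of the stack is lifted more than 20 mm (height (world z) of notepad above 0.038 m or height (world z) of compact_square above 0.052 m or height (world z) of compact_round above 0.064 m).
It fails at once if a bystander is moved more than 30 mm (distance of any of organizer, comb, ring_cone, hairpin_cup, mirror, perfume from where it was at the start of the episode above 0.03 m).
Of lipstick0, lipstick1, lipstick2, lipstick3 only 2 to 4 are there at a start; the rules pass over those that are not, and their reading is None.
At some moment in a run one of lipstick0, lipstick1, lipstick2, lipstick3 may be knocked a few centimetres aside while the robot is not near it.
It also fails if it takes over 210 s, if anything falls off the work surface, if the arm or the gripper's body presses on something with over 40 N, if the wrist force passes 120 N, or if a joint passes its speed limit or range.

## Working session

There is one attempt and no reset: what is moved stays moved. The work goes in short steps, Python scripts to look and compute and a tool call to move; the robot and the scene stay as the last step left them, time stands still between calls to the robot, and variables do not carry over. Pictures are saved under pics/ and viewed, at most 14 in all, crops included, and the job is handed in when it is done.

Besides the shell and the picture viewer there is one more tool, called after "Call:" in YAML: its name, and indented under it one key for each argument. servo_tool: Moves the arm, as the interface text tells. Its arguments: {"type":"object","properties":{"rows":{"type":"array","items":{"type":"array","items":{"type":"number"}}}},"required":["rows"]}

```bash
mkdir -p pics; cat > h.py <<'E'
import numpy as np, cv2
from workcell import ctrl
from scipy.spatial.transform import Rotation as R
def grab(n):
    im,d=ctrl.get_image(n); np.savez('last_%s.npz'%n,im=im,d=d); return im,d
def pts(n,d):
    c=ctrl.camera_info(n);K=np.array(c['intrinsics']);h,w=d.shape
    v,u=np.mgrid[:h,:w].astype(float)
    D=np.array([c['k1'],0,0,0],float)
    p=cv2.undistortPoints(np.stack([u.ravel(),v.ravel()],1)[:,None],K,D)[:,0]
    X=np.c_[p,np.ones(len(p))]*d.reshape(-1,1)
    return ((X-np.array(c['t']).ravel())@np.array(c['R'])).reshape(h,w,3)
def proj(n,P):
    c=ctrl.camera_info(n)
    return cv2.projectPoints(np.array(P,float).reshape(-1,1,3),cv2.Rodrigues(np.array(c['R']))[0],np.array(c['t'],float),np.array(c['intrinsics']),np.array([c['k1'],0,0,0],float))[0][:,0]
def save(n,im): cv2.imwrite('pics/'+n,im[:,:,::-1])
E
python3 - <<'E'
from h import *
for n in('top','scene'):
    im,d=grab(n); save(n+'0.png',cv2.resize(im,(784,588),interpolation=cv2.INTER_CUBIC))
    c=ctrl.camera_info(n); print(n,np.round(-np.array(c['R']).T@np.array(c['t']).ravel()),np.array(c['intrinsics']).round(1).tolist(),c['k1'])
    print(np.round(c['R'],2).tolist())
o=ctrl.get_obs(); print(o)
E
```

```text
top [ 442.   77. 1105.] [[413.7, 0.0, 279.2], [0.0, 413.7, 209.3], [0.0, 0.0, 1.0]] -0.06251707278969043
[[-0.02, -1.0, -0.0], [-0.99, 0.02, -0.15], [0.15, 0.0, -0.99]]
scene [1013.  788.  783.] [[455.6, 0.0, 277.2], [0.0, 455.6, 210.4], [0.0, 0.0, 1.0]] 0.010027891078218712
[[-0.85, 0.53, 0.01], [0.33, 0.54, -0.77], [-0.41, -0.65, -0.64]]
{'t': 0.1, 'qpos': array([ 1.17401806e+00,  4.23743192e-01,  1.63058402e+00, -4.59229584e-06,
        1.08856203e+00, -1.89877739e-02]), 'qvel': array([ 7.66225600e-05, -2.99402859e-03, -1.75097205e-03, -2.49656557e-04,
       -8.91534430e-04, -8.21767795e-04]), 'joint_torque': array([-2.97051497e-05, -5.45618606e+01, -2.74325252e+01,  6.45147474e-02,
        1.89137401e-02, -3.69853524e-05]), 'ee_pos': array([230.3288333 , 580.49979638, 222.00428146]), 'orientation': array([-5.89856213e-01, -3.08545195e+00,  1.99398628e-03]), 'ft_force': array([0.10242582, 0.1416536 , 0.4302921 ]), 'moment': array([ 0.04654708,  0.0033937 , -0.00519896]), 'grasp_force': 0.0, 'width': 87.79915226857369}
```

View pics/top0.png

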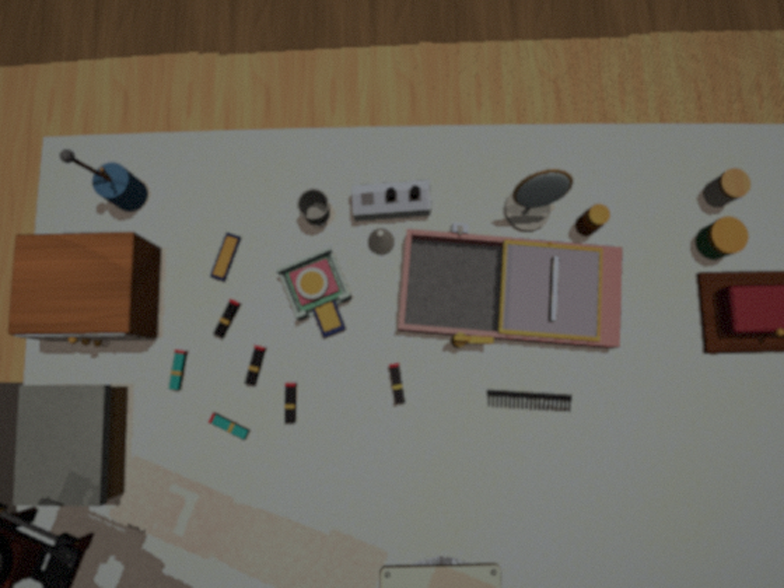

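View pics/scene0.png

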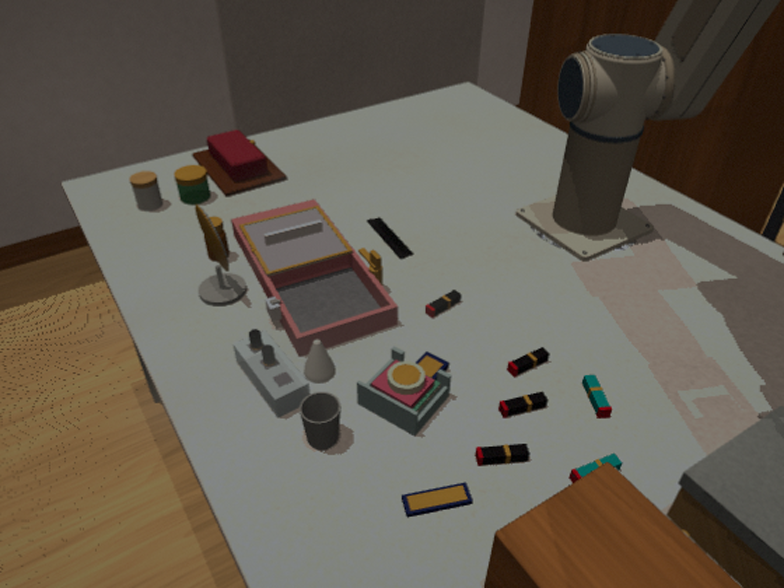

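Top shows four black lipsticks at (227,319), (256,366), (291,403), (397,384), the rack at (313,285), and the case at (510,288) with its lid parked at right. The turquoise ones at (178,370) and (230,426) and the loose gold-top palette at (226,257) are decoys.

```bash
cat > m.py <<'E'
from h import *
def rect(P):
    (cx,cy),(w,h),a=cv2.minAreaRect(P[:,:2].astype(np.float32)); 
    if w<h: w,h,a=h,w,a+90
    return np.round([cx,cy,w,h,(a+90)%180-90],1)
def lips(X,im):
    hsv=cv2.cvtColor(im,cv2.COLOR_RGB2HSV); z=X[...,2]
    m=((z>9)&(z<30)&(hsv[...,2]<60)).astype(np.uint8); m=cv2.morphologyEx(m,cv2.MORPH_CLOSE,np.ones((7,7)))
    n,l,s,c=cv2.connectedComponentsWithStats(m); out=[]
    for i in range(1,n):
        if 60<s[i,4]<900:
            q=(l==i)&(z>9)&(z<30); out.append((np.round(c[i]*1.4),s[i,4],rect(X[q]),np.median(z[q]).round(1)))
    return out
E
python3 - <<'E'
from m import *
f=np.load('last_top.npz');im,d=f['im'],f['d'];X=pts('top',d);z=X[...,2]
for o in lips(X,im): print(*o)
hsv=cv2.cvtColor(im,cv2.COLOR_RGB2HSV).astype(int)
def box(u0,v0,u1,v1):
    m=np.zeros(z.shape,bool); m[int(v0/1.4):int(v1/1.4),int(u0/1.4):int(u1/1.4)]=1; return m
B=box(390,220,630,355); m=B&(z>40)&(z<54); print('case rim',m.sum(),rect(X[m]),np.median(z[m]))
g=m&(abs(z-44)<2.5)&(hsv[...,0]>150)
g=cv2.morphologyEx(g.astype(np.uint8),cv2.MORPH_OPEN,np.ones((2,2)))>0; print('pink rim',rect(X[g]))
m=B&(z>69)&(z<80); n,l,s,c=cv2.connectedComponentsWithStats(m.astype(np.uint8))
for i in range(1,n):
    if s[i,4]>5: print('hi',c[i]*1.4,s[i,4],rect(X[l==i]),np.median(z[l==i]))
m=box(440,325,510,352)&(z>75);print('fin',m.sum(),rect(X[m]) if m.any() else 0, X[m].mean(0) if m.any() else 0)
m=box(440,325,510,352)&(z>49)&(hsv[...,0]>12)&(hsv[...,0]<35);print('gold',m.sum(),rect(X[m]))
print('table z',np.median(z[box(520,420,600,470)]))
B=box(270,240,360,345)
m=B&(z>3)&(z<60); print('rack all',rect(X[m]))
print('stack yellow')
m=B&(z>10)&(z<24)&(hsv[...,0]>10)&(hsv[...,0]<32)&(hsv[...,1]>100)&box(310,295,350,340); print(m.sum(),rect(X[m]),np.median(z[m]))
m=B&(z>40); print('z>40',m.sum(),rect(X[m])); 
m=B&(z>50); print('z>50 round',m.sum(),rect(X[m]),np.median(z[m])); 
crop=im[165:255,185:265]; save('rack.png',cv2.resize(crop,None,fx=6,fy=6,interpolation=cv2.INTER_CUBIC))
E
```

```text
[136. 200.] 95 [805.3 581.1  64.6  24.8 -37. ] 19.7
[711. 196.] 88 [ 790.4 -562.8   49.    18.9   28.5] 19.0
[313. 203.] 67 [783.9 228.4  44.9  17.8 -63.4] 20.4
[391. 215.] 111 [758.3  75.8 138.4   3.  -87. ] 21.8
[704. 246.] 97 [ 689.9 -539.1   65.    25.7   27.4] 19.2
[455. 242.] 301 [702.3 -50.1 171.5  10.   84.2] 17.8
[156. 294.] 178 [616.4 528.5 174.3  13.4  -2.9] 22.2
[497. 293.] 108 [ 610.5 -122.8  122.8   10.7   -6.5] 9.8
[226. 319.] 165 [563.1 394.1  65.9  17.6 -27.1] 19.0
[254. 366.] 173 [473.1 337.3  67.3  17.2 -15.5] 19.0
[396. 385.] 147 [434.6  72.   64.3  15.7   8. ] 19.6
[121. 443.] 301 [3.390e+02 5.844e+02 1.943e+02 6.900e+00 2.000e-01] 20.0
[290. 404.] 174 [4.030e+02 2.701e+02 6.410e+01 1.670e+01 2.000e-01] 19.5
case rim 6634 [ 620.2 -146.6  420.5  238.6   88.8] 49.1410795468953
pink rim [0. 0. 0. 0. 0.]
hi [592.48 222.74] 10 [ 721.6 -295.4   20.6    5.1   57. ] 75.05080852032756
hi [553.79806763 288.62318841] 207 [ 602.1 -216.2  118.1   10.9   -5.7] 74.4860143743349
fin 56 [486.5  11.9 156.6  19.4 -63.1] [506.99864701 -31.88392925 191.9388185 ]
gold 225 [499.5 -23.8 228.8  40.  -70.5]
table z 1.0772420928673527
rack all [617.4 229.2 203.3 175.6  -0.7]
stack yellow
234 [565.5 199.9  48.7  34.1  21.9] 18.835608928764486
z>40 928 [546.4 186.9 280.3 113.   24.6]
z>50 round 505 [546.1 186.7 279.6 112.8  24.6] 58.117210274333225
```

View pics/rack.png

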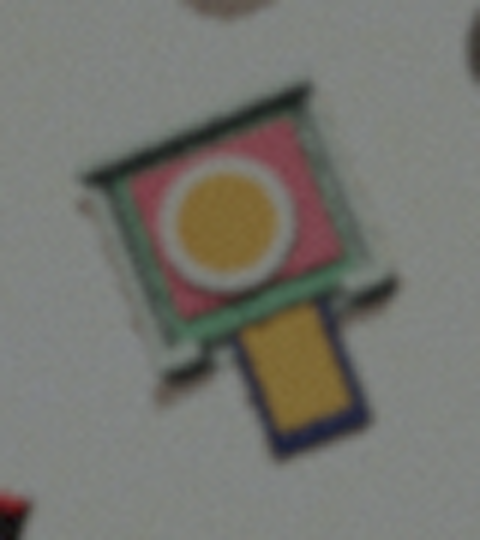

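```bash
python3 - <<'E'
from m import *
f=np.load('last_top.npz');im,d=f['im'],f['d'];X=pts('top',d);z=X[...,2]
hsv=cv2.cvtColor(im,cv2.COLOR_RGB2HSV).astype(int)
x,y=X[...,0],X[...,1]
def comp(m):
    m=m.astype(np.uint8);n,l,s,c=cv2.connectedComponentsWithStats(m); i=1+np.argmax(s[1:,4]); return l==i
m=comp((z>40.5)&(z<47.5)&(y<140)&(y>-340)&(x>480)&(x<740)); print('rim',m.sum(),rect(X[m]))
save('rim.png',cv2.resize((m*255).astype(np.uint8)[140:260,260:460,None].repeat(3,2),None,fx=3,fy=3))
w=(z<12)&(z>0)&(x>520)&(x<690)&(y>-140)&(y<60)
w=comp(w);print('well floor',w.sum(),rect(X[w]),np.median(z[w]))
for n in('top','scene'):
    f=np.load('last_%s.npz'%n);Y=pts(n,f['d']);h=cv2.cvtColor(f['im'],cv2.COLOR_RGB2HSV).astype(int)
    b=(Y[...,0]>470)&(Y[...,0]<545)&(Y[...,1]>-110)&(Y[...,1]<30)
    gold=b&(h[...,1]>110)&(h[...,0]>10)&(h[...,0]<35)
    for a,c in((48,61),(66,79),(79,90)):
        q=gold&(Y[...,2]>a)&(Y[...,2]<c)
        if q.sum()>4: print(n,a,q.sum(),Y[q].mean(0).round(1),rect(Y[q]))
    b=(np.hypot(Y[...,0]-600,Y[...,1]-220)<95)
    q=b&(Y[...,2]>53)&(Y[...,2]<63);print(n,'round',rect(Y[q]),Y[q].mean(0).round(1))
    q=b&(Y[...,2]>39)&(Y[...,2]<47)&((h[...,0]>160)|(h[...,0]<5))&(h[...,1]>70);print(n,'square',rect(Y[q]),Y[q].mean(0).round(1))
    q=b&(Y[...,2]>47)&(Y[...,2]<53);print(n,'rack50',rect(Y[q]))
    q=b&(Y[...,2]>12)&(Y[...,2]<22)&(h[...,0]>10)&(h[...,0]<32)&(h[...,1]>110);print(n,'pal gold',q.sum(),rect(Y[q]),Y[q].mean(0).round(1))
    q=b&(Y[...,2]>8)&(Y[...,2]<22)&(h[...,0]>108)&(h[...,0]<140)&(h[...,1]>110);print(n,'pal blue',q.sum(),rect(Y[q]))
    q=(Y[...,2]>65)&(Y[...,2]<80)&(Y[...,0]<665)&(Y[...,0]>540)&(abs(Y[...,1]+215)<40);print(n,'bar',rect(Y[q]),Y[q].mean(0).round(1))
    print(n,'mirror minx',Y[(Y[...,2]>85)&(Y[...,1]<-60)&(Y[...,1]>-260)&(Y[...,0]>600)][:,:2].min(0).round())
E
```

```text
rim 1730 [ 611.  -146.1  408.8  192.1   84. ]
well floor 3657 [618.9 -42.9 180.9 158.1  84. ] 6.731201405459234
top 48 105 [513.8 -69.4  56.6] [514.3 -68.5  70.6  23.   89.6]
top 79 46 [514.7 -45.3  82.9] [514.7 -45.1  30.    7.7  89.1]
top round [629.  227.3 102.7  97.3 -75.2] [624.2 224.4  58.4]
top square [628.4 223.1  75.   65.8 -69.3] [631.5 217.2  44. ]
top rack50 [626.4 223.7 109.5 100.8 -67.6]
top pal gold 212 [565.8 199.7  48.2  33.2  21.1] [565.9 199.8  18.8]
top pal blue 5 [533.7 197.6  19.2   4.1 -75.3]
top bar [ 602.1 -216.2  118.1   11.4   -6.1] [ 602.2 -215.3   73.8]
top mirror minx [ 758. -243.]
scene 48 83 [516.5 -61.3  56.3] [516.7 -65.1  74.1  23.4 -88.9]
scene 66 26 [518.1 -37.5  72.4] [516.6 -39.1  27.7   6.9 -89.9]
scene 79 31 [515.8 -40.4  82.3] [514.8 -40.9  28.3  10.   86.6]
scene round [629.  227.4  94.7  89.   19.2] [624.2 228.4  58.9]
scene square [627.9 225.2  76.5  68.8 -68.1] [636.9 234.5  44.4]
scene rack50 [625.1 225.  110.9 103.7 -67.6]
scene pal gold 141 [558.6 198.1  37.5  33.8  20.3] [556.5 199.   19.7]
scene pal blue 51 [553.5 197.3  45.2  42.6 -66.8]
scene bar [ 602.7 -214.5  118.3   18.2   -7.3] [ 605.3 -213.1   72.1]
scene mirror minx [ 760. -226.]
```

```bash
cat > plan.py <<'E'
from h import *
import math,json
def Rpsi(p): return (R.from_euler('z',p,degrees=True)*R.from_euler('x',180,degrees=True))
def cur():
    o=ctrl.get_obs(); M=R.from_rotvec(o['orientation']); return np.array(o['ee_pos']),M
def plan(wps,start=None,sag=0.6):
    """wps: (x,y,z,psi_deg,open,nrows,interp) ; prints calls of <=10 rows"""
    if start is None:
        p,M=cur(); p=p+[0,0,sag]
    else: p,M=np.array(start[:3],float),Rpsi(start[3])
    seq=[];lp=p.copy();x=M.as_matrix()[:,0];lps=math.degrees(math.atan2(x[1],x[0]))
    for w in wps:
        q=np.array(w[:3],float);n=w[5];it=len(w)>6 and w[6]
        dps=(w[3]-lps+180)%360-180
        for k in range(1,n+1):
            a=k/n if it else 1
            seq.append((lp+(q-lp)*a,lps+dps*a,w[4]))
        lp=q;lps+=dps
    while seq:
        c,seq=seq[:10],seq[10:];rows=[]
        for q,ps,op in c:
            s=M.inv().apply(q-p)/200; r=(M.inv()*Rpsi(ps)).as_rotvec()/1.5
            s=s.round(3);r=r.round(3); rows.append([float(v)+0. for v in r]+[float(v)+0. for v in s]+[op])
            if max(abs(s))>1 or max(abs(r))>1: print('!!! RANGE')
        print(json.dumps(rows).replace('-0.0,','0,').replace('0.0,','0,'))
        M2=M*R.from_rotvec(r*1.5); p=p+M.apply(s*200); M=M2
    print('end',p.round(1))
E
python3 - <<'E'
from plan import *
ps=202
plan([(390,390,230,ps,75,5),(556,195.5,120,ps,70,5),(556,195.5,60,ps,70,4),(556,195.5,5,ps,70,6,1)])
E
```

```text
!!! RANGE
!!! RANGE
!!! RANGE
!!! RANGE
!!! RANGE
!!! RANGE
!!! RANGE
!!! RANGE
!!! RANGE
!!! RANGE
[[-0.001, 0, -0.508, -1.093, -0.591, -0.036, 75], [-0.001, 0, -0.508, -1.093, -0.591, -0.036, 75], [-0.001, 0, -0.508, -1.093, -0.591, -0.036, 75], [-0.001, 0, -0.508, -1.093, -0.591, -0.036, 75], [-0.001, 0, -0.508, -1.093, -0.591, -0.036, 75], [-0.001, 0, -0.508, -2.224, -1.188, 0.515, 70], [-0.001, 0, -0.508, -2.224, -1.188, 0.515, 70], [-0.001, 0, -0.508, -2.224, -1.188, 0.515, 70], [-0.001, 0, -0.508, -2.224, -1.188, 0.515, 70], [-0.001, 0, -0.508, -2.224, -1.188, 0.515, 70]]
[[0, 0, 0, 0, 0, 0.3, 70], [0, 0, 0, 0, 0, 0.3, 70], [0, 0, 0, 0, 0, 0.3, 70], [0, 0, 0, 0, 0, 0.3, 70], [0, 0, 0, 0, 0, 0.345, 70], [0, 0, 0, 0, 0, 0.391, 70], [0, 0, 0, 0, 0, 0.437, 70], [0, 0, 0, 0, 0, 0.483, 70], [0, 0, 0, 0, 0, 0.529, 70], [0, 0, 0, 0, 0, 0.575, 70]]
end [556.  195.5   4.9]
```

```bash
python3 - <<'E'
s=open('plan.py').read()
a=s.index("        c,seq=seq[:10]");b=s.index("        print(json")
s=s[:a]+'''        rows=[]
        while seq and len(rows)<10:
            q,ps,op=seq[0]
            s=(M.inv().apply(q-p)/200).round(3); r=(M.inv()*Rpsi(ps)).as_rotvec()/1.5
            r=np.where(abs(r)<.004,0,r).round(3)
            if max(abs(s))>1 or max(abs(r))>1:
                if not rows: print('!!! RANGE');return
                break
            seq.pop(0);L=(s,r); rows.append([float(v)+0. for v in r]+[float(v)+0. for v in s]+[op])
        s,r=L
'''+s[b:]
open('plan.py','w').write(s)
from plan import *
ps=202
plan([(390,430,230,ps,70,5),(470,300,150,ps,70,4),(556,195.5,120,ps,70,4),(556,195.5,5,ps,70,7,1)])
E
```

```text
!!! RANGE
```

```bash
python3 - <<'E'
from plan import *
ps=202
plan([(350,460,230,ps,70,4),(470,310,150,ps,70,4),(556,195.5,100,ps,70,5),(556,195.5,40,ps,70,3),(556,195.5,5,ps,70,4,1)])
E
```

```text
[[0, 0, -0.508, -0.778, -0.339, -0.037, 70], [0, 0, -0.508, -0.778, -0.339, -0.037, 70], [0, 0, -0.508, -0.778, -0.339, -0.037, 70], [0, 0, -0.508, -0.778, -0.339, -0.037, 70]]
[[0, 0, 0, -0.276, -0.92, 0.401, 70], [0, 0, 0, -0.276, -0.92, 0.401, 70], [0, 0, 0, -0.276, -0.92, 0.401, 70], [0, 0, 0, -0.276, -0.92, 0.401, 70]]
[[0, 0, 0, -0.184, -0.692, 0.251, 70], [0, 0, 0, -0.184, -0.692, 0.251, 70], [0, 0, 0, -0.184, -0.692, 0.251, 70], [0, 0, 0, -0.184, -0.692, 0.251, 70], [0, 0, 0, -0.184, -0.692, 0.251, 70], [0, 0, 0, -0.184, -0.692, 0.551, 70], [0, 0, 0, -0.184, -0.692, 0.551, 70], [0, 0, 0, -0.184, -0.692, 0.551, 70], [0, 0, 0, -0.184, -0.692, 0.594, 70], [0, 0, 0, -0.184, -0.692, 0.638, 70]]
[[0, 0, 0, 0, 0, 0.044, 70], [0, 0, 0, 0, 0, 0.088, 70]]
end [556.  195.4   4.9]
```

Call:
servo_tool:
  rows:
    - [0, 0, -0.508, -0.778, -0.339, -0.037, 70]
    - [0, 0, -0.508, -0.778, -0.339, -0.037, 70]
    - [0, 0, -0.508, -0.778, -0.339, -0.037, 70]
    - [0, 0, -0.508, -0.778, -0.339, -0.037, 70]
    - [0, 0, -0.508, -0.778, -0.339, -0.037, 70]
    - [0, 0, -0.508, -0.778, -0.339, -0.037, 70]

```text
t: 0.85
ee_pos: [349.8, 460.7, 229.9]
orientation: [0.596, -3.084, 0.0]
ft_force: [-0.3, 0.3, 0.0]
width: 69.7
grasp_force: 0.0
```

Call:
servo_tool:
  rows:
    - [0, 0, 0, -0.276, -0.92, 0.401, 70]
    - [0, 0, 0, -0.276, -0.92, 0.401, 70]
    - [0, 0, 0, -0.276, -0.92, 0.401, 70]
    - [0, 0, 0, -0.276, -0.92, 0.401, 70]
    - [0, 0, 0, -0.276, -0.92, 0.401, 70]

```text
t: 1.48
ee_pos: [470.3, 310.5, 149.4]
orientation: [0.595, -3.084, 0.0]
ft_force: [-0.1, 0.9, 0.4]
width: 70.2
grasp_force: 0.0
```

Call:
servo_tool:
  rows:
    - [0, 0, 0, -0.184, -0.692, 0.251, 70]
    - [0, 0, 0, -0.184, -0.692, 0.251, 70]
    - [0, 0, 0, -0.184, -0.692, 0.251, 70]
    - [0, 0, 0, -0.184, -0.692, 0.251, 70]
    - [0, 0, 0, -0.184, -0.692, 0.251, 70]

```text
t: 2.1
ee_pos: [555.8, 198.0, 100.5]
orientation: [-0.601, 3.083, 0.001]
ft_force: [-0.1, 0.2, -0.2]
width: 69.9
grasp_force: 0.0
```

```bash
python3 - <<'E'
from plan import *
p,M=cur();print(p,M.as_matrix().round(3).tolist())
ps=202
plan([(556,195.5,50,ps,70,3),(556,195.5,5,ps,70,5,1),(556,195.5,5,ps,70,2)])
u=np.array([math.cos(math.radians(22)),math.sin(math.radians(22))])
q=np.array([556,195.5])-130*u
plan([(556,195.5,5,ps,40,8),(*q,5,ps,40,12,1),(*q,5,ps,40,2)],start=(556,195.5,5,ps))
q2=q+55*u
plan([(*q,5,ps,65,4),(*q,30,ps,65,2,1),(*q2,30,ps,65,3,1),(*q2,4,ps,65,2,1),(*q2,4,ps,65,1),(*q2,4,ps,40,7)],start=(*q,5,ps))
E
```

```text
[555.84209238 198.0352929  100.47485202] [[-0.927, -0.376, 0.001], [-0.376, 0.927, 0.001], [-0.001, 0.0, -1.0]]
[[0, 0, 0, 0.004, -0.012, 0.255, 70], [0, 0, 0, 0.004, -0.012, 0.255, 70], [0, 0, 0, 0.004, -0.012, 0.255, 70], [0, 0, 0, 0.004, -0.012, 0.3, 70], [0, 0, 0, 0.004, -0.012, 0.345, 70], [0, 0, 0, 0.004, -0.012, 0.39, 70], [0, 0, 0, 0.004, -0.012, 0.435, 70], [0, 0, 0, 0.004, -0.012, 0.48, 70], [0, 0, 0, 0.004, -0.012, 0.48, 70], [0, 0, 0, 0.004, -0.012, 0.48, 70]]
end [556.1 195.6   5.1]
[[0, 0, 0, 0, 0, 0, 40], [0, 0, 0, 0, 0, 0, 40], [0, 0, 0, 0, 0, 0, 40], [0, 0, 0, 0, 0, 0, 40], [0, 0, 0, 0, 0, 0, 40], [0, 0, 0, 0, 0, 0, 40], [0, 0, 0, 0, 0, 0, 40], [0, 0, 0, 0, 0, 0, 40], [0, 0, 0, 0.054, 0, 0, 40], [0, 0, 0, 0.108, 0, 0, 40]]
[[0, 0, 0, 0.054, 0, 0, 40], [0, 0, 0, 0.109, 0, 0, 40], [0, 0, 0, 0.163, 0, 0, 40], [0, 0, 0, 0.217, 0, 0, 40], [0, 0, 0, 0.271, 0, 0, 40], [0, 0, 0, 0.325, 0, 0, 40], [0, 0, 0, 0.379, 0, 0, 40], [0, 0, 0, 0.434, 0, 0, 40], [0, 0, 0, 0.488, 0, 0, 40], [0, 0, 0, 0.542, 0, 0, 40]]
[[0, 0, 0, 0, 0, 0, 40], [0, 0, 0, 0, 0, 0, 40]]
end [435.5 146.8   5. ]
[[0, 0, 0, 0, 0, 0, 65], [0, 0, 0, 0, 0, 0, 65], [0, 0, 0, 0, 0, 0, 65], [0, 0, 0, 0, 0, 0, 65], [0, 0, 0, 0, 0, -0.062, 65], [0, 0, 0, 0, 0, -0.125, 65], [0, 0, 0, -0.092, 0, -0.125, 65], [0, 0, 0, -0.183, 0, -0.125, 65], [0, 0, 0, -0.275, 0, -0.125, 65], [0, 0, 0, -0.275, 0, -0.06, 65]]
[[0, 0, 0, 0, 0, 0.065, 65], [0, 0, 0, 0, 0, 0.065, 65], [0, 0, 0, 0, 0, 0.065, 40], [0, 0, 0, 0, 0, 0.065, 40], [0, 0, 0, 0, 0, 0.065, 40], [0, 0, 0, 0, 0, 0.065, 40], [0, 0, 0, 0, 0, 0.065, 40], [0, 0, 0, 0, 0, 0.065, 40], [0, 0, 0, 0, 0, 0.065, 40]]
end [486.5 167.4   4. ]
```

Call:
servo_tool:
  rows:
    - [0, 0, 0, 0, 0, 0.25, 70]
    - [0, 0, 0, 0, 0, 0.25, 70]
    - [0, 0, 0, 0, 0, 0.3, 70]
    - [0, 0, 0, 0, 0, 0.345, 70]
    - [0, 0, 0, 0, 0, 0.39, 70]
    - [0, 0, 0, 0, 0, 0.435, 70]
    - [0, 0, 0, 0, 0, 0.475, 70]
    - [0, 0, 0, 0, 0, 0.475, 70]
    - [0, 0, 0, 0, 0, 0.475, 70]

```text
t: 3.22
ee_pos: [556.4, 196.1, 4.7]
orientation: [-0.6, 3.084, 0.0]
ft_force: [-0.8, 0.1, 0.1]
width: 69.9
grasp_force: 0.0
```

Call:
servo_tool:
  rows:
    - [0, 0, 0, 0, 0, 0, 40]
    - [0, 0, 0, 0, 0, 0, 40]
    - [0, 0, 0, 0, 0, 0, 40]
    - [0, 0, 0, 0, 0, 0, 40]
    - [0, 0, 0, 0, 0, 0, 40]
    - [0, 0, 0, 0, 0, 0, 40]
    - [0, 0, 0, 0, 0, 0, 40]
    - [0, 0, 0, 0, 0, 0, 40]

```text
t: 4.22
ee_pos: [556.4, 196.1, 4.8]
orientation: [-0.6, 3.084, 0.0]
ft_force: [-1.0, 0.3, 3.5]
width: 45.9
grasp_force: 30.0
```

Gripped (45.9 mm). Pull.

Call:
servo_tool:
  rows:
    - [0, 0, 0, 0.04, 0, 0, 40]
    - [0, 0, 0, 0.08, 0, 0, 40]
    - [0, 0, 0, 0.12, 0, 0, 40]
    - [0, 0, 0, 0.17, 0, 0, 40]
    - [0, 0, 0, 0.22, 0, 0, 40]
    - [0, 0, 0, 0.27, 0, 0, 40]
    - [0, 0, 0, 0.32, 0, 0, 40]
    - [0, 0, 0, 0.38, 0, 0, 40]
    - [0, 0, 0, 0.44, 0, 0, 40]
    - [0, 0, 0, 0.5, 0, 0, 40]

```text
t: 5.48
ee_pos: [461.8, 158.0, 4.4]
orientation: [0.599, -3.082, 0.0]
ft_force: [-1.1, -0.4, -1.3]
width: 45.8
grasp_force: 30.0
```

Call:
servo_tool:
  rows:
    - [0, 0, 0, 0.05, 0, 0, 40]
    - [0, 0, 0, 0.1, 0, 0, 40]
    - [0, 0, 0, 0.15, 0, 0, 40]
    - [0, 0, 0, 0.15, 0, 0, 40]
    - [0, 0, 0, 0.15, 0, 0, 40]
    - [0, 0, 0, 0.15, 0, 0, 40]

```text
t: 6.22
ee_pos: [436.3, 147.6, 4.7]
orientation: [-0.6, 3.083, 0.0]
ft_force: [-0.4, 0.0, -1.0]
width: 45.7
grasp_force: 30.0
```

```bash
cat >> m.py <<'E'
def stack():
    f=np.load('last_scene.npz');Y=pts('scene',f['d']);h=cv2.cvtColor(f['im'],cv2.COLOR_RGB2HSV).astype(int)
    b=(np.hypot(Y[...,0]-626,Y[...,1]-224)<75);z=Y[...,2]
    q=b&(z>20)&((h[...,0]>160)|(h[...,0]<5))&(h[...,1]>70);print('sq',q.sum(),rect(Y[q]),np.percentile(z[q],[5,50,95]).round(1))
    q=b&(z>20)&(h[...,0]>10)&(h[...,0]<32)&(h[...,1]>100);print('round gold',q.sum(),rect(Y[q]),np.percentile(z[q],[5,50,95]).round(1))
E
python3 - <<'E'
from m import *
im,d=grab('scene'); stack()
save('s1.png',cv2.resize(im[200:350,200:420],None,fx=3,fy=3))
E
```

```text
sq 240 [625.4 224.4  76.8  62.5 -67.5] [28.  33.1 35.7]
round gold 237 [628.1 228.   43.1  42.6  29.8] [45.3 47.8 50.2]
```

View pics/s1.png

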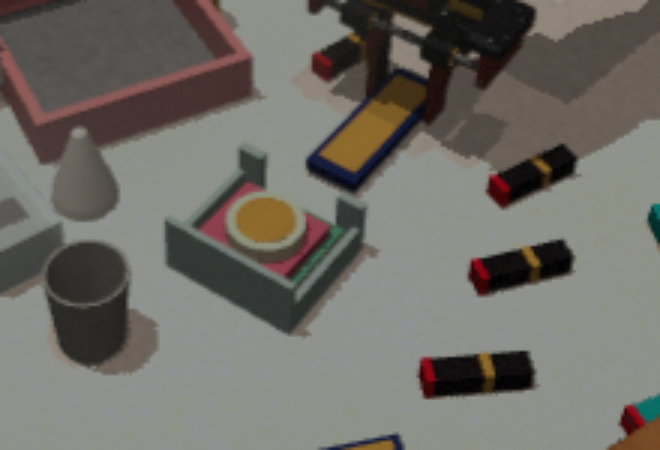

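The stack sits flat in the rack at the sunk height (round compact top at 48 mm), and the palette is drawn out in the fingers. I'll regrip it at its centre.

Call:
servo_tool:
  rows:
    - [0, 0, 0, 0, 0, 0, 65]
    - [0, 0, 0, 0, 0, 0, 65]
    - [0, 0, 0, 0, 0, 0, 65]
    - [0, 0, 0, 0, 0, -0.062, 65]
    - [0, 0, 0, 0, 0, -0.125, 65]
    - [0, 0, 0, -0.1, 0, -0.125, 65]
    - [0, 0, 0, -0.19, 0, -0.125, 65]
    - [0, 0, 0, -0.275, 0, -0.125, 65]
    - [0, 0, 0, -0.275, 0, -0.06, 65]
    - [0, 0, 0, -0.275, 0, 0, 65]

```text
t: 7.52
ee_pos: [485.7, 167.7, 3.7]
orientation: [0.6, -3.082, 0.0]
ft_force: [-1.1, 0.3, -0.7]
width: 65.0
grasp_force: 0.0
```

Call:
servo_tool:
  rows:
    - [0, 0, 0, 0, 0, 0, 65]
    - [0, 0, 0, 0, 0, 0, 40]
    - [0, 0, 0, 0, 0, 0, 40]
    - [0, 0, 0, 0, 0, 0, 40]
    - [0, 0, 0, 0, 0, 0, 40]
    - [0, 0, 0, 0, 0, 0, 40]
    - [0, 0, 0, 0, 0, 0, 40]
    - [0, 0, 0, 0, 0, 0, 40]

```text
t: 8.52
ee_pos: [486.8, 168.0, 4.9]
orientation: [-0.6, 3.084, 0.0]
ft_force: [-1.0, 0.5, 3.9]
width: 45.5
grasp_force: 30.0
```

```bash
cat >> plan.py <<'E'
W=np.array([620.8,-42.])
def case(x,y,z,psi=174):
    c,s=math.cos(math.radians(-6)),math.sin(math.radians(-6))
    return (W[0]+c*x-s*y,W[1]+s*x+c*y,z,psi)
E
python3 - <<'E'
from plan import *
p,M=cur();print(p)
plan([(p[0],p[1],30,202,40,3,1),(p[0],p[1],120,202,40,3),(*case(0,45,120),40,6),(*case(0,45,60),40,3),(*case(0,45,12),40,4,1),(*case(0,45,12),40,1)],sag=0)
E
```

```text
[486.82191381 168.0007666    4.86338634]
[[0, 0, 0, 0, 0, -0.042, 40], [0, 0, 0, 0, 0, -0.084, 40], [0, 0, 0, 0, 0, -0.126, 40], [0, 0, 0, 0, 0, -0.576, 40], [0, 0, 0, 0, 0, -0.576, 40], [0, 0, 0, 0, 0, -0.576, 40]]
!!! RANGE
```

```bash
python3 - <<'E'
from plan import *
p,M=cur()
plan([(p[0],p[1],35,202,40,3,1),(p[0],p[1],110,202,40,2),(550,90,110,188,40,3),(*case(0,45,110),40,5),(*case(0,45,60),40,2),(*case(0,45,13),40,4,1),(*case(0,45,13),40,1)],sag=0)
E
```

```text
[[0, 0, 0, 0, 0, -0.05, 40], [0, 0, 0, 0, 0, -0.1, 40], [0, 0, 0, 0, 0, -0.151, 40], [0, 0, 0, 0, 0, -0.526, 40], [0, 0, 0, 0, 0, -0.526, 40], [0, 0, 0.163, -0.147, -0.48, -0.526, 40], [0, 0, 0.163, -0.147, -0.48, -0.526, 40], [0, 0, 0.163, -0.147, -0.48, -0.526, 40]]
[[0, 0, 0.163, -0.313, -0.485, 0, 40], [0, 0, 0.163, -0.313, -0.485, 0, 40], [0, 0, 0.163, -0.313, -0.485, 0, 40], [0, 0, 0.163, -0.313, -0.485, 0, 40], [0, 0, 0.163, -0.313, -0.485, 0, 40], [0, 0, 0.163, -0.313, -0.485, 0.25, 40], [0, 0, 0.163, -0.313, -0.485, 0.25, 40], [0, 0, 0.163, -0.313, -0.485, 0.309, 40], [0, 0, 0.163, -0.313, -0.485, 0.368, 40], [0, 0, 0.163, -0.313, -0.485, 0.427, 40]]
[[0, 0, 0, 0, 0, 0.058, 40], [0, 0, 0, 0, 0, 0.058, 40]]
end [625.6   2.7  13.1]
```

Call:
servo_tool:
  rows:
    - [0, 0, 0, 0, 0, -0.05, 40]
    - [0, 0, 0, 0, 0, -0.1, 40]
    - [0, 0, 0, 0, 0, -0.15, 40]
    - [0, 0, 0, 0, 0, -0.526, 40]
    - [0, 0, 0, 0, 0, -0.526, 40]
    - [0, 0, 0.163, -0.147, -0.48, -0.526, 40]
    - [0, 0, 0.163, -0.147, -0.48, -0.526, 40]
    - [0, 0, 0.163, -0.147, -0.48, -0.526, 40]

```text
t: 9.52
ee_pos: [551.3, 88.2, 109.9]
orientation: [-0.214, 3.133, -0.0]
ft_force: [0.3, -0.1, -1.0]
width: 46.0
grasp_force: 30.0
```

Call:
servo_tool:
  rows:
    - [0, 0, 0.163, -0.313, -0.485, 0, 40]
    - [0, 0, 0.163, -0.313, -0.485, 0, 40]
    - [0, 0, 0.163, -0.313, -0.485, 0, 40]
    - [0, 0, 0.163, -0.313, -0.485, 0, 40]
    - [0, 0, 0.163, -0.313, -0.485, 0, 40]
    - [0, 0, 0.163, -0.313, -0.485, 0.2, 40]
    - [0, 0, 0.163, -0.313, -0.485, 0.2, 40]
    - [0, 0, 0.163, -0.313, -0.485, 0.2, 40]

```text
t: 10.52
ee_pos: [625.5, 3.3, 70.6]
orientation: [0.163, 3.137, 0.0]
ft_force: [-0.3, 0.1, -0.6]
width: 45.3
grasp_force: 30.0
```

```bash
python3 - <<'E'
from plan import *
from m import rect
p,M=cur();print(p,M.as_matrix()[:,0].round(3), case(0,45,0))
im,d=grab('scene'); save('s2.png',cv2.resize(im[110:260,140:340],None,fx=3,fy=3))
plan([(*case(0,45,40),40,3,1),(*case(0,45,13),40,4,1),(*case(0,45,13),40,1)],sag=0.3)
E
```

```text
[625.46204562   3.31835514  70.60343823] [-0.995  0.104 -0.   ] (np.float64(625.5037808470444), np.float64(2.7534852915722965), 0, 174)
[[0, 0, 0, 0.001, -0.001, 0.052, 40], [0, 0, 0, 0.002, -0.001, 0.105, 40], [0, 0, 0, 0.002, -0.002, 0.157, 40], [0, 0, 0, 0.002, -0.002, 0.191, 40], [0, 0, 0, 0.003, -0.002, 0.224, 40], [0, 0, 0, 0.003, -0.002, 0.258, 40], [0, 0, 0, 0.003, -0.002, 0.292, 40], [0, 0, 0, 0.003, -0.002, 0.292, 40]]
end [625.4   2.8  13. ]
```

View pics/s2.png

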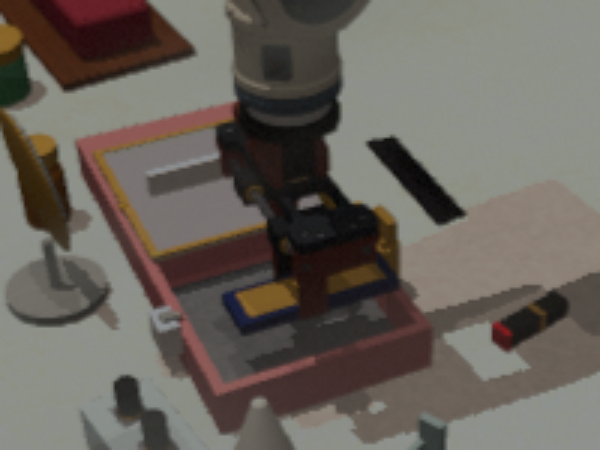

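The palette hangs level over the well. Lower it and release.

Call:
servo_tool:
  rows:
    - [0, 0, 0, 0, 0, 0.05, 40]
    - [0, 0, 0, 0, 0, 0.1, 40]
    - [0, 0, 0, 0, 0, 0.15, 40]
    - [0, 0, 0, 0, 0, 0.19, 40]
    - [0, 0, 0, 0, 0, 0.225, 40]
    - [0, 0, 0, 0, 0, 0.26, 40]
    - [0, 0, 0, 0, 0, 0.287, 40]
    - [0, 0, 0, 0, 0, 0.287, 40]

```text
t: 11.58
ee_pos: [625.2, 2.7, 12.0]
orientation: [-0.164, -3.137, 0.0]
ft_force: [0.2, -0.6, -1.0]
width: 45.8
grasp_force: 30.0
```

Call:
servo_tool:
  rows:
    - [0, 0, 0, 0, 0, 0, 52]
    - [0, 0, 0, 0, 0, 0, 52]
    - [0, 0, 0, 0, 0, 0, 52]
    - [0, 0, 0, 0, 0, -0.1, 52]
    - [0, 0, 0, 0, 0, -0.2, 52]
    - [0, 0, 0, 0, 0, -0.5, 52]
    - [0, 0, 0, -0.3, 0.6, -0.7, 40]
    - [0, 0, 0, -0.3, 0.9, -0.7, 40]
    - [0, 0, 0, -0.3, 0.9, -0.7, 40]
    - [0, 0, 0, -0.3, 0.9, -0.7, 40]

```text
t: 12.82
ee_pos: [705.8, 179.6, 155.6]
orientation: [0.158, 3.133, 0.003]
ft_force: [-0.3, -0.8, -0.4]
width: 40.3
grasp_force: 0.0
```

```bash
cat >> m.py <<'E'
def lips2(X,im):
    hsv=cv2.cvtColor(im,cv2.COLOR_RGB2HSV).astype(int); z=X[...,2]
    H,S,V=hsv[...,0],hsv[...,1],hsv[...,2]
    teal=(H>75)&(H<105)&(S>90)
    m=((z>12)&(z<26)&~teal&(X[...,0]>370)&(X[...,0]<640)&(X[...,1]>20)&(X[...,1]<450)&((V<90)|(S>110))).astype(np.uint8)
    n,l,s,c=cv2.connectedComponentsWithStats(m); out=[]
    for i in range(1,n):
        if s[i,4]>60: out.append((np.round(c[i]*1.4),s[i,4],rect(X[l==i]),np.median(z[l==i]).round(1)))
    return out
E
python3 - <<'E'
from m import *
from plan import *
print(cur()[0])
im,d=grab('top'); X=pts('top',d)
for o in lips2(X,im): print(*o)
h=cv2.cvtColor(im,cv2.COLOR_RGB2HSV).astype(int);z=X[...,2]
b=(X[...,0]>520)&(X[...,0]<710)&(X[...,1]>-130)&(X[...,1]<50)
q=b&(h[...,1]>110)&(h[...,0]>10)&(h[...,0]<32)&(z<35);print('pal',q.sum(),rect(X[q]),np.median(z[q]))
E
```

```text
[705.75370256 179.62758846 155.64999441]
[420. 304.] 95 [594.1  26.6  91.8  10.7  -2. ] 18.3
[226. 318.] 202 [564.4 393.9  73.   19.2 -26.2] 18.8
[250. 373.] 73 [468.7 347.3  54.7  13.9  -0.7] 19.6
pal 563 [594.1 -54.2 152.3 151.2  84.1] 19.127009994746686
```

```bash
cat >> plan.py <<'E'
def pick(x,y,a,start=None): 
    ps=a+180
    p=cur()[0] if start is None else np.array(start[:3])
    plan([((p[0]+x)/2,(p[1]+y)/2,120,ps,40,4),(x,y,100,ps,40,4),(x,y,35,ps,40,2),(x,y,7,ps,40,3,1),(x,y,7,ps,40,2),(x,y,7,ps,10,5)],start)
E
python3 - <<'E'
from plan import *
pick(564.4,393.9,-26.2)
E
```

```text
[[0, 0, 0.237, 0.405, 0.5, 0.176, 40], [0, 0, 0.237, 0.405, 0.5, 0.176, 40], [0, 0, 0.237, 0.405, 0.5, 0.176, 40], [0, 0, 0.237, 0.405, 0.5, 0.176, 40]]
[[0, 0, 0, 0.554, 0.328, 0.1, 40], [0, 0, 0, 0.554, 0.328, 0.1, 40], [0, 0, 0, 0.554, 0.328, 0.1, 40], [0, 0, 0, 0.554, 0.328, 0.1, 40], [0, 0, 0, 0.554, 0.328, 0.425, 40], [0, 0, 0, 0.554, 0.328, 0.425, 40], [0, 0, 0, 0.555, 0.328, 0.471, 40], [0, 0, 0, 0.555, 0.328, 0.518, 40], [0, 0, 0, 0.555, 0.327, 0.565, 40], [0, 0, 0, 0.555, 0.327, 0.565, 40]]
[[0, 0, 0, 0, 0, 0, 40], [0, 0, 0, 0, 0, 0, 10], [0, 0, 0, 0, 0, 0, 10], [0, 0, 0, 0, 0, 0, 10], [0, 0, 0, 0, 0, 0, 10], [0, 0, 0, 0, 0, 0, 10]]
end [564.3 393.8   6.9]
```

Call:
servo_tool:
  rows:
    - [0, 0, 0.237, 0.405, 0.5, 0.176, 40]
    - [0, 0, 0.237, 0.405, 0.5, 0.176, 40]
    - [0, 0, 0.237, 0.405, 0.5, 0.176, 40]
    - [0, 0, 0.237, 0.405, 0.5, 0.176, 40]
    - [0, 0, 0.237, 0.405, 0.5, 0.176, 40]

```text
t: 13.5
ee_pos: [635.1, 281.7, 118.2]
orientation: [0.718, 3.057, 0.001]
ft_force: [0.1, 0.3, -0.8]
width: 40.3
grasp_force: 0.0
```

Call:
servo_tool:
  rows:
    - [0, 0, 0, 0.554, 0.328, 0.1, 40]
    - [0, 0, 0, 0.554, 0.328, 0.1, 40]
    - [0, 0, 0, 0.554, 0.328, 0.1, 40]
    - [0, 0, 0, 0.554, 0.328, 0.1, 40]
    - [0, 0, 0, 0.554, 0.328, 0.1, 40]
    - [0, 0, 0, 0.554, 0.328, 0.1, 40]

```text
t: 14.25
ee_pos: [564.9, 390.0, 97.6]
orientation: [0.72, 3.058, 0.001]
ft_force: [0.4, 0.0, -0.7]
width: 39.8
grasp_force: 0.0
```

```bash
python3 - <<'E'
from m import *
from plan import *
im,d=grab('top'); X=pts('top',d)
for o in lips2(X,im): print(*o)
p,M=cur();print(p); pick(564.4,393.9,-26.2)
h=cv2.cvtColor(im,cv2.COLOR_RGB2HSV).astype(int);z=X[...,2]
b=(X[...,0]>520)&(X[...,0]<710)&(X[...,1]>-130)&(X[...,1]<50)
q=b&(h[...,1]>110)&(h[...,0]>12)&(h[...,0]<32)&(z<24)&(z>12)
q=cv2.morphologyEx(q.astype(np.uint8),cv2.MORPH_OPEN,np.ones((3,3)))>0;print('pal',q.sum(),rect(X[q]),np.median(z[q]))
E
```

```text
[420. 305.] 101 [5.937e+02 2.680e+01 9.090e+01 1.310e+01 3.000e-01] 18.7
[254. 365.] 219 [476.2 337.9  72.9  20.6 -15.6] 19.2
[396. 384.] 190 [436.8  71.8  73.6  17.7   8. ] 19.6
[289. 403.] 210 [405.6 271.2  69.6  19.9  -1.7] 19.2
[564.69880049 390.1886012   97.52505805]
[[0, 0, 0, 0.005, 0.008, -0.109, 40], [0, 0, 0, 0.005, 0.008, -0.109, 40], [0, 0, 0, 0.005, 0.008, -0.109, 40], [0, 0, 0, 0.005, 0.008, -0.109, 40], [0, 0, 0, 0.01, 0.016, -0.009, 40], [0, 0, 0, 0.01, 0.016, -0.009, 40], [0, 0, 0, 0.01, 0.016, -0.009, 40], [0, 0, 0, 0.01, 0.016, -0.009, 40], [0, 0, 0, 0.01, 0.016, 0.316, 40], [0, 0, 0, 0.01, 0.016, 0.316, 40]]
[[0, 0, 0, 0, 0, 0.046, 40], [0, 0, 0, 0, 0, 0.093, 40], [0, 0, 0, 0, 0, 0.14, 40], [0, 0, 0, 0, 0, 0.14, 40], [0, 0, 0, 0, 0, 0.14, 40], [0, 0, 0, 0, 0, 0.14, 10], [0, 0, 0, 0, 0, 0.14, 10], [0, 0, 0, 0, 0, 0.14, 10], [0, 0, 0, 0, 0, 0.14, 10], [0, 0, 0, 0, 0, 0.14, 10]]
end [564.4 394.    6.9]
pal 524 [616.2   3.7 118.7  32.5  -6.3] 18.968403165966485
```

Call:
servo_tool:
  rows:
    - [0, 0, 0, 0.01, 0.015, 0.25, 40]
    - [0, 0, 0, 0.01, 0.015, 0.31, 40]
    - [0, 0, 0, 0.01, 0.015, 0.36, 40]
    - [0, 0, 0, 0.01, 0.015, 0.41, 40]
    - [0, 0, 0, 0.01, 0.015, 0.45, 40]
    - [0, 0, 0, 0.01, 0.015, 0.45, 40]
    - [0, 0, 0, 0.01, 0.015, 0.45, 40]

```text
t: 15.18
ee_pos: [563.6, 395.1, 7.7]
orientation: [0.717, 3.058, 0.001]
ft_force: [0.0, 0.4, 0.3]
width: 40.0
grasp_force: 0.0
```

Call:
servo_tool:
  rows:
    - [0, 0, 0, 0, 0, 0, 10]
    - [0, 0, 0, 0, 0, 0, 10]
    - [0, 0, 0, 0, 0, 0, 10]
    - [0, 0, 0, 0, 0, 0, 10]
    - [0, 0, 0, 0, 0, 0, 10]
    - [0, 0, 0, 0, 0, 0, 10]
    - [0, 0, 0, 0, 0, -0.2, 10]
    - [0, 0, 0, 0, 0, -0.4, 10]
    - [0, 0, 0, 0, 0, -0.6, 10]
    - [0, 0, 0, 0, 0, -0.6, 10]

```text
t: 16.42
ee_pos: [565.1, 396.1, 130.8]
orientation: [0.716, 3.055, 0.007]
ft_force: [-0.0, -0.1, -0.8]
width: 18.7
grasp_force: 30.0
```

```bash
cat >> plan.py <<'E'
def place(cx,cy,nxt=None,z=16):
    p,M=cur();c=case(cx,cy,z);c=np.array(c)
    D=c[:3]-p; n=int(np.ceil(np.hypot(D[0],D[1])/170))
    w=[]
    for k in range(1,n+1):
        w.append((p[0]+D[0]*k/n,p[1]+D[1]*k/n,125,174 if k==n else 180,10,4 if k<n else 6))
    w+=[(c[0],c[1],60,174,10,2),(*c,10,4,1),(*c,10,1),(*c,30,3),(c[0],c[1],40,174,30,2,1),(c[0],c[1],125,174,30,2)]
    if nxt:
        x,y,a=nxt;ps=a+180;D=np.array([x,y])-c[:2];n=int(np.ceil(np.hypot(*D)/170))
        for k in range(1,n+1): w.append((c[0]+D[0]*k/n,c[1]+D[1]*k/n,120,ps,40,4 if k<n else 6))
    plan(w)
E
python3 - <<'E'
from plan import *
print(cur()[0]); place(41,-55,(476.2,337.9,-15.6))
E
```

```text
[565.14969867 396.13067389 130.77497683]
[[0, 0, -0.307, -0.503, -0.675, 0.03, 10], [0, 0, -0.307, -0.503, -0.675, 0.03, 10], [0, 0, -0.307, -0.503, -0.675, 0.03, 10], [0, 0, -0.307, -0.503, -0.675, 0.03, 10]]
[[0, 0, 0, -0.151, -0.829, -0.002, 10], [0, 0, 0, -0.151, -0.829, -0.002, 10], [0, 0, 0, -0.151, -0.829, -0.002, 10], [0, 0, 0, -0.151, -0.829, -0.002, 10]]
[[0, 0, 0.07, -0.151, -0.829, -0.002, 10], [0, 0, 0.07, -0.151, -0.829, -0.002, 10], [0, 0, 0.07, -0.151, -0.829, -0.002, 10], [0, 0, 0.07, -0.151, -0.829, -0.002, 10], [0, 0, 0.07, -0.151, -0.829, -0.002, 10], [0, 0, 0.07, -0.151, -0.829, -0.002, 10], [0, 0, 0.07, -0.149, -0.83, 0.323, 10], [0, 0, 0.07, -0.149, -0.83, 0.323, 10], [0, 0, 0.07, -0.149, -0.83, 0.378, 10], [0, 0, 0.07, -0.149, -0.83, 0.433, 10]]
[[0, 0, 0, 0.001, 0, 0.055, 10], [0, 0, 0, 0.001, -0.001, 0.11, 10], [0, 0, 0, 0.001, -0.001, 0.11, 10], [0, 0, 0, 0.001, -0.001, 0.11, 30], [0, 0, 0, 0.001, -0.001, 0.11, 30], [0, 0, 0, 0.001, -0.001, 0.11, 30], [0, 0, 0, 0, 0, 0.05, 30], [0, 0, 0, 0, 0, -0.01, 30], [0, 0, 0, -0.002, 0.002, -0.435, 30], [0, 0, 0, -0.002, 0.002, -0.435, 30]]
[[0, 0, 0.112, 0.375, 0.696, 0.026, 40], [0, 0, 0.112, 0.375, 0.696, 0.026, 40], [0, 0, 0.112, 0.375, 0.696, 0.026, 40], [0, 0, 0.112, 0.375, 0.696, 0.026, 40]]
[[0, 0, 0, 0.485, 0.624, 0.001, 40], [0, 0, 0, 0.485, 0.624, 0.001, 40], [0, 0, 0, 0.485, 0.624, 0.001, 40], [0, 0, 0, 0.485, 0.624, 0.001, 40]]
[[0, 0, 0, 0.485, 0.623, 0.001, 40], [0, 0, 0, 0.485, 0.623, 0.001, 40], [0, 0, 0, 0.485, 0.623, 0.001, 40], [0, 0, 0, 0.485, 0.623, 0.001, 40], [0, 0, 0, 0.485, 0.623, 0.001, 40], [0, 0, 0, 0.485, 0.623, 0.001, 40]]
end [476.2 337.8 119.9]
```

Call:
servo_tool:
  rows:
    - [0, 0, -0.307, -0.503, -0.675, 0.03, 10]
    - [0, 0, -0.307, -0.503, -0.675, 0.03, 10]
    - [0, 0, -0.307, -0.503, -0.675, 0.03, 10]
    - [0, 0, -0.307, -0.503, -0.675, 0.03, 10]
    - [0, 0, -0.307, -0.503, -0.675, 0.03, 10]

```text
t: 17.05
ee_pos: [592.9, 229.3, 120.2]
orientation: [-0.002, -3.14, 0.0]
ft_force: [-0.2, 1.6, -0.2]
width: 18.7
grasp_force: 30.0
```

Call:
servo_tool:
  rows:
    - [0, 0, 0, -0.151, -0.829, 0, 10]
    - [0, 0, 0, -0.151, -0.829, 0, 10]
    - [0, 0, 0, -0.151, -0.829, 0, 10]
    - [0, 0, 0, -0.151, -0.829, 0, 10]

```text
t: 17.55
ee_pos: [624.1, 62.2, 120.9]
orientation: [-0.004, -3.141, 0.0]
ft_force: [-0.1, -0.0, -0.3]
width: 18.4
grasp_force: 30.0
```

Call:
servo_tool:
  rows:
    - [0, 0, 0.07, -0.151, -0.829, 0, 10]
    - [0, 0, 0.07, -0.151, -0.829, 0, 10]
    - [0, 0, 0.07, -0.151, -0.829, 0, 10]
    - [0, 0, 0.07, -0.151, -0.829, 0, 10]
    - [0, 0, 0.07, -0.151, -0.829, 0, 10]
    - [0, 0, 0.07, -0.15, -0.83, 0.32, 10]
    - [0, 0, 0.07, -0.15, -0.83, 0.32, 10]

```text
t: 18.42
ee_pos: [649.8, -99.5, 53.0]
orientation: [-0.16, -3.128, -0.002]
ft_force: [-0.7, -0.4, 0.4]
width: 18.6
grasp_force: 30.0
```

```bash
python3 - <<'E'
from plan import *
p,M=cur();print(p,case(41,-55,16));print(M.as_matrix()[:,0])
im,d=grab('scene'); save('s3.png',cv2.resize(im[110:260,140:340],None,fx=3,fy=3))
E
```

```text
[649.76070721 -99.51231051  52.98375286] (np.float64(655.8263322303783), np.float64(-100.98437123922882), 16, 174)
[-0.99471033  0.10225713  0.00973878]
```

View pics/s3.png

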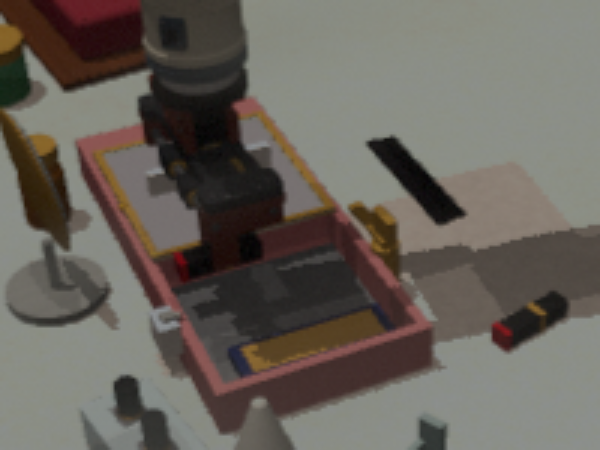

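Call:
servo_tool:
  rows:
    - [0, 0, 0, -0.02, 0, 0.05, 10]
    - [0, 0, 0, -0.02, 0, 0.1, 10]
    - [0, 0, 0, -0.02, 0, 0.15, 10]
    - [0, 0, 0, -0.02, 0, 0.2, 10]
    - [0, 0, 0, -0.02, 0, 0.2, 10]
    - [0, 0, 0, -0.02, 0, 0.2, 30]
    - [0, 0, 0, -0.02, 0, 0.2, 30]
    - [0, 0, 0, -0.02, 0, 0.2, 30]

```text
t: 19.48
ee_pos: [657.9, -103.0, 17.6]
orientation: [0.165, 3.137, -0.0]
ft_force: [-0.0, -0.0, 0.5]
width: 29.9
grasp_force: 0.0
```

Call:
servo_tool:
  rows:
    - [0, 0, 0, 0, 0, -0.1, 30]
    - [0, 0, 0, 0, 0, -0.3, 30]
    - [0, 0, 0, 0, 0, -0.5, 30]
    - [0, 0, 0.112, 0.375, 0.7, -0.5, 40]
    - [0, 0, 0.112, 0.375, 0.7, -0.5, 40]
    - [0, 0, 0.112, 0.375, 0.7, -0.5, 40]
    - [0, 0, 0.112, 0.375, 0.7, -0.5, 40]
    - [0, 0, 0.112, 0.375, 0.7, -0.5, 40]

```text
t: 20.48
ee_pos: [598.6, 43.7, 118.4]
orientation: [0.426, 3.111, 0.0]
ft_force: [1.2, -0.2, -0.4]
width: 39.9
grasp_force: 0.0
```

Call:
servo_tool:
  rows:
    - [0, 0, 0, 0.485, 0.624, 0, 40]
    - [0, 0, 0, 0.485, 0.624, 0, 40]
    - [0, 0, 0, 0.485, 0.624, 0, 40]
    - [0, 0, 0, 0.485, 0.624, 0, 40]
    - [0, 0, 0, 0.485, 0.624, 0, 40]

```text
t: 21.1
ee_pos: [539.0, 189.2, 117.5]
orientation: [0.429, 3.112, -0.0]
ft_force: [0.5, -0.2, -0.6]
width: 40.5
grasp_force: 0.0
```

```bash
cat >> plan.py <<'E'
def hover(x,y,a,z0=125):
    """from current pose: transit (intermediates) to hover over lipstick"""
    p,M=cur();D=np.array([x,y])-p[:2];n=int(np.ceil(np.hypot(*D)/170))
    plan([(p[0]+D[0]*k/n,p[1]+D[1]*k/n,120,a+180,40,5) for k in range(1,n+1)])
E
python3 - <<'E'
from plan import *
print(cur()[0]); hover(476.2,337.9,-15.6)
E
```

```text
[538.99191938 189.22502005 117.46321352]
[[0, 0, 0, 0.503, 0.631, -0.01, 40], [0, 0, 0, 0.503, 0.631, -0.01, 40], [0, 0, 0, 0.503, 0.631, -0.01, 40], [0, 0, 0, 0.503, 0.631, -0.01, 40], [0, 0, 0, 0.503, 0.631, -0.01, 40]]
end [476.3 337.9 120. ]
```

Call:
servo_tool:
  rows:
    - [0, 0, 0, 0.485, 0.625, 0, 40]
    - [0, 0, 0, 0.485, 0.625, 0, 40]
    - [0, 0, 0, 0.485, 0.625, 0, 40]
    - [0, 0, 0, 0.485, 0.625, 0, 40]
    - [0, 0, 0, 0.485, 0.625, 0.1, 40]
    - [0, 0, 0, 0.485, 0.625, 0.1, 40]
    - [0, 0, 0, 0.485, 0.625, 0.1, 40]
    - [0, 0, 0, 0.485, 0.625, 0.1, 40]

```text
t: 22.1
ee_pos: [479.0, 336.5, 97.9]
orientation: [0.429, 3.111, 0.001]
ft_force: [0.4, -0.4, 0.4]
width: 40.2
grasp_force: 0.0
```

```bash
python3 - <<'E'
from m import *
from plan import *
im,d=grab('top'); X=pts('top',d)
for o in lips2(X,im): print(*o)
im,d=grab('scene'); X=pts('scene',d)
for o in lips2(X,im): print('scene',*o)
p,M=cur();print(p);x,y,a=476.2,337.9,-15.6
plan([(x,y,40,a+180,40,3),(x,y,7,a+180,40,4,1),(x,y,7,a+180,40,2)])
E
```

```text
[420. 304.] 97 [593.6  22.   91.4  13.1  -6.3] 18.6
[396. 384.] 188 [436.8  71.9  73.6  17.6   8. ] 19.8
[289. 403.] 209 [405.7 271.1  69.3  19.7  -0.9] 19.4
scene [443. 302.] 190 [437.1  74.5  78.2  21.8   8. ] 19.7
scene [371. 326.] 155 [588.4  62.7 101.8   6.7  -6.7] 18.8
scene [521. 362.] 144 [416.6 272.9  54.9  21.5  -2.1] 19.7
scene [429. 398.] 75 [599.6 257.7  65.    9.6  22.6] 21.1
scene [434. 407.] 82 [599.6 273.7  82.8   3.1  21.5] 18.3
scene [523. 402.] 299 [475.5 339.2  75.6  22.5 -15.1] 19.6
[478.71793909 336.81359077  97.83067549]
[[0, 0, 0, 0.014, 0.002, 0.292, 40], [0, 0, 0, 0.014, 0.002, 0.292, 40], [0, 0, 0, 0.014, 0.002, 0.292, 40], [0, 0, 0, 0.014, 0.002, 0.333, 40], [0, 0, 0, 0.014, 0.002, 0.375, 40], [0, 0, 0, 0.014, 0.002, 0.416, 40], [0, 0, 0, 0.014, 0.002, 0.457, 40], [0, 0, 0, 0.014, 0.002, 0.457, 40], [0, 0, 0, 0.014, 0.002, 0.457, 40]]
end [476.2 338.    7. ]
```

Lipstick A hasn't moved (475.5, 339). Pick it, then place at (-41,-55).

Call:
servo_tool:
  rows:
    - [0, 0, 0, 0.01, 0, 0.29, 40]
    - [0, 0, 0, 0.01, 0, 0.29, 40]
    - [0, 0, 0, 0.01, 0, 0.33, 40]
    - [0, 0, 0, 0.01, 0, 0.375, 40]
    - [0, 0, 0, 0.01, 0, 0.415, 40]
    - [0, 0, 0, 0.01, 0, 0.455, 40]
    - [0, 0, 0, 0.01, 0, 0.455, 40]
    - [0, 0, 0, 0.01, 0, 0.455, 40]

```text
t: 23.2
ee_pos: [476.3, 337.5, 6.3]
orientation: [-0.427, -3.112, -0.0]
ft_force: [-0.0, -0.1, -0.9]
width: 40.3
grasp_force: 0.0
```

Call:
servo_tool:
  rows:
    - [0, 0, 0, 0, 0, 0, 10]
    - [0, 0, 0, 0, 0, 0, 10]
    - [0, 0, 0, 0, 0, 0, 10]
    - [0, 0, 0, 0, 0, 0, 10]
    - [0, 0, 0, 0, 0, 0, 10]
    - [0, 0, 0, 0, 0, -0.2, 10]
    - [0, 0, 0, 0, 0, -0.4, 10]
    - [0, 0, 0, 0, 0, -0.59, 10]
    - [0, 0, 0, 0, 0, -0.59, 10]
    - [0, 0, 0, 0, 0, -0.59, 10]

```text
t: 24.45
ee_pos: [475.7, 337.1, 123.5]
orientation: [-0.427, -3.112, 0.001]
ft_force: [-0.2, -0.2, 0.0]
width: 18.9
grasp_force: 30.0
```

```bash
python3 - <<'E'
from plan import *
print(cur()[0]); place(-41,-55)
E
```

```text
[475.72147952 337.11479111 123.50862134]
[[0, 0, -0.182, -0.351, -0.645, -0.004, 10], [0, 0, -0.182, -0.351, -0.645, -0.004, 10], [0, 0, -0.182, -0.351, -0.645, -0.004, 10], [0, 0, -0.182, -0.351, -0.645, -0.004, 10]]
[[0, 0, 0, -0.164, -0.716, 0, 10], [0, 0, 0, -0.164, -0.716, 0, 10], [0, 0, 0, -0.164, -0.716, 0, 10], [0, 0, 0, -0.164, -0.716, 0, 10]]
[[0, 0, 0.07, -0.164, -0.716, 0, 10], [0, 0, 0.07, -0.164, -0.716, 0, 10], [0, 0, 0.07, -0.164, -0.716, 0, 10], [0, 0, 0.07, -0.164, -0.716, 0, 10], [0, 0, 0.07, -0.164, -0.716, 0, 10], [0, 0, 0.07, -0.164, -0.716, 0, 10], [0, 0, 0.07, -0.164, -0.716, 0.325, 10], [0, 0, 0.07, -0.164, -0.716, 0.325, 10], [0, 0, 0.07, -0.164, -0.716, 0.38, 10], [0, 0, 0.07, -0.165, -0.716, 0.435, 10]]
[[0, 0, 0, 0, 0, 0.055, 10], [0, 0, 0, 0, 0, 0.11, 10], [0, 0, 0, 0, 0, 0.11, 10], [0, 0, 0, 0, 0, 0.11, 30], [0, 0, 0, 0, 0, 0.11, 30], [0, 0, 0, 0, 0, 0.11, 30], [0, 0, 0, 0, 0, 0.05, 30], [0, 0, 0, 0.001, 0, -0.01, 30], [0, 0, 0, 0.001, 0, -0.435, 30], [0, 0, 0, 0.001, 0, -0.435, 30]]
end [574.3 -92.4 125.1]
```

Call:
servo_tool:
  rows:
    - [0, 0, -0.182, -0.351, -0.645, 0, 10]
    - [0, 0, -0.182, -0.351, -0.645, 0, 10]
    - [0, 0, -0.182, -0.351, -0.645, 0, 10]
    - [0, 0, -0.182, -0.351, -0.645, 0, 10]
    - [0, 0, -0.182, -0.351, -0.645, 0, 10]

```text
t: 25.08
ee_pos: [508.5, 194.7, 123.3]
orientation: [-0.0, -3.14, 0.001]
ft_force: [0.5, 0.4, -0.7]
width: 18.6
grasp_force: 30.0
```

Call:
servo_tool:
  rows:
    - [0, 0, 0, -0.164, -0.716, 0, 10]
    - [0, 0, 0, -0.164, -0.716, 0, 10]
    - [0, 0, 0, -0.164, -0.716, 0, 10]
    - [0, 0, 0, -0.164, -0.716, 0, 10]
    - [0, 0, 0, -0.164, -0.716, 0, 10]

```text
t: 25.7
ee_pos: [541.7, 52.5, 124.0]
orientation: [0.002, -3.141, -0.0]
ft_force: [-0.3, 0.2, -0.4]
width: 19.0
grasp_force: 30.0
```

Call:
servo_tool:
  rows:
    - [0, 0, 0.07, -0.164, -0.716, 0, 10]
    - [0, 0, 0.07, -0.164, -0.716, 0, 10]
    - [0, 0, 0.07, -0.164, -0.716, 0, 10]
    - [0, 0, 0.07, -0.164, -0.716, 0, 10]
    - [0, 0, 0.07, -0.164, -0.716, 0.2, 10]
    - [0, 0, 0.07, -0.164, -0.716, 0.32, 10]
    - [0, 0, 0.07, -0.164, -0.716, 0.32, 10]
    - [0, 0, 0.07, -0.164, -0.716, 0.32, 10]

```text
t: 26.7
ee_pos: [575.2, -90.8, 61.0]
orientation: [0.162, 3.137, 0.0]
ft_force: [-0.2, -0.1, 0.1]
width: 18.9
grasp_force: 30.0
```

```bash
python3 - <<'E'
from plan import *
p,M=cur();print(p,M.as_matrix()[:,0]);c=case(-41,-55,16);print(c)
plan([(*c,10,5,1),(*c,10,2),(*c,30,3)])
c=case(-41,-55,120);hx=(436.8,71.9,120,188)
plan([(*c[:3],174,30,3),((c[0]+hx[0])/2,(c[1]+hx[1])/2,120,181,40,3),(*hx,40,5)],start=(*c[:2],16,174))
E
```

```text
[575.22039755 -90.82583103  61.01569792] [-9.94670291e-01  1.03105213e-01 -5.71700208e-04]
(np.float64(574.2755368101798), np.float64(-92.41303725128124), 16, 174)
[[0, 0, 0, 0.001, -0.002, 0.046, 10], [0, 0, 0, 0.002, -0.003, 0.091, 10], [0, 0, 0, 0.002, -0.005, 0.137, 10], [0, 0, 0, 0.003, -0.007, 0.182, 10], [0, 0, 0, 0.004, -0.008, 0.228, 10], [0, 0, 0, 0.004, -0.008, 0.228, 10], [0, 0, 0, 0.004, -0.008, 0.228, 10], [0, 0, 0, 0.004, -0.008, 0.228, 30], [0, 0, 0, 0.004, -0.008, 0.228, 30], [0, 0, 0, 0.004, -0.008, 0.228, 30]]
end [574.3 -92.3  16. ]
[[0, 0, 0, 0, 0, -0.52, 30], [0, 0, 0, 0, 0, -0.52, 30], [0, 0, 0, 0, 0, -0.52, 30], [0, 0, -0.081, 0.385, 0.373, -0.52, 40], [0, 0, -0.081, 0.385, 0.373, -0.52, 40], [0, 0, -0.081, 0.385, 0.373, -0.52, 40], [0, 0, -0.163, 0.769, 0.745, -0.52, 40], [0, 0, -0.163, 0.769, 0.745, -0.52, 40], [0, 0, -0.163, 0.769, 0.745, -0.52, 40], [0, 0, -0.163, 0.769, 0.745, -0.52, 40]]
[[0, 0, 0, 0, 0, 0, 40]]
end [436.9  71.8 120. ]
```

Call:
servo_tool:
  rows:
    - [0, 0, 0, 0, -0.005, 0.05, 10]
    - [0, 0, 0, 0, -0.005, 0.1, 10]
    - [0, 0, 0, 0, -0.005, 0.14, 10]
    - [0, 0, 0, 0, -0.005, 0.18, 10]
    - [0, 0, 0, 0, -0.005, 0.225, 10]
    - [0, 0, 0, 0, -0.005, 0.225, 10]
    - [0, 0, 0, 0, -0.005, 0.225, 30]
    - [0, 0, 0, 0, -0.005, 0.225, 30]
    - [0, 0, 0, 0, -0.005, 0.225, 30]

```text
t: 27.82
ee_pos: [574.9, -93.1, 15.6]
orientation: [0.165, 3.137, -0.0]
ft_force: [-0.2, -0.1, 0.5]
width: 30.1
grasp_force: 0.0
```

Call:
servo_tool:
  rows:
    - [0, 0, 0, 0, 0, -0.1, 30]
    - [0, 0, 0, 0, 0, -0.35, 30]
    - [0, 0, 0, 0, 0, -0.52, 30]
    - [0, 0, -0.081, 0.385, 0.373, -0.52, 40]
    - [0, 0, -0.081, 0.385, 0.373, -0.52, 40]
    - [0, 0, -0.163, 0.769, 0.745, -0.52, 40]
    - [0, 0, -0.163, 0.769, 0.745, -0.52, 40]
    - [0, 0, -0.163, 0.769, 0.745, -0.42, 40]
    - [0, 0, -0.163, 0.769, 0.745, -0.42, 40]
    - [0, 0, -0.163, 0.769, 0.745, -0.42, 40]

```text
t: 29.08
ee_pos: [438.2, 71.1, 100.2]
orientation: [-0.218, 3.133, 0.0]
ft_force: [0.3, 0.5, -0.0]
width: 40.2
grasp_force: 0.0
```

```bash
python3 - <<'E'
from m import *
from plan import *
im,d=grab('top'); X=pts('top',d)
for o in lips2(X,im): print(*o)
im,d=grab('scene'); X=pts('scene',d)
for o in lips2(X,im): print('scene',*o)
save('s4.png',cv2.resize(im[100:320,120:400],None,fx=2.5,fy=2.5))
p,M=cur();print(p);x,y,a=437,72.5,8
plan([(x,y,40,a+180,40,3),(x,y,7,a+180,40,4,1),(x,y,7,a+180,40,2)])
E
```

```text
[420. 304.] 100 [5.938e+02 2.680e+01 9.160e+01 1.290e+01 1.000e-01] 18.3
[289. 403.] 209 [405.7 271.4  69.4  19.7  -1.3] 19.8
scene [443. 301.] 189 [437.2  73.5  77.2  22.8   7.7] 19.7
scene [370. 326.] 163 [588.7  62.6 102.3   7.9  -5.3] 19.2
scene [528. 360.] 239 [406.5 273.3  73.2  22.   -1.3] 19.6
scene [428. 398.] 77 [599.8 258.3  67.8  11.6  22.9] 20.9
scene [434. 406.] 82 [599.5 273.7  83.5   2.3  22.5] 19.7
[438.17699402  70.91882167 100.06586895]
[[0, 0, 0, 0.005, 0.009, 0.303, 40], [0, 0, 0, 0.005, 0.009, 0.303, 40], [0, 0, 0, 0.005, 0.009, 0.303, 40], [0, 0, 0, 0.005, 0.009, 0.345, 40], [0, 0, 0, 0.005, 0.009, 0.386, 40], [0, 0, 0, 0.005, 0.009, 0.427, 40], [0, 0, 0, 0.005, 0.009, 0.468, 40], [0, 0, 0, 0.005, 0.009, 0.468, 40], [0, 0, 0, 0.005, 0.009, 0.468, 40]]
end [437.1  72.6   7.1]
```

View pics/s4.png

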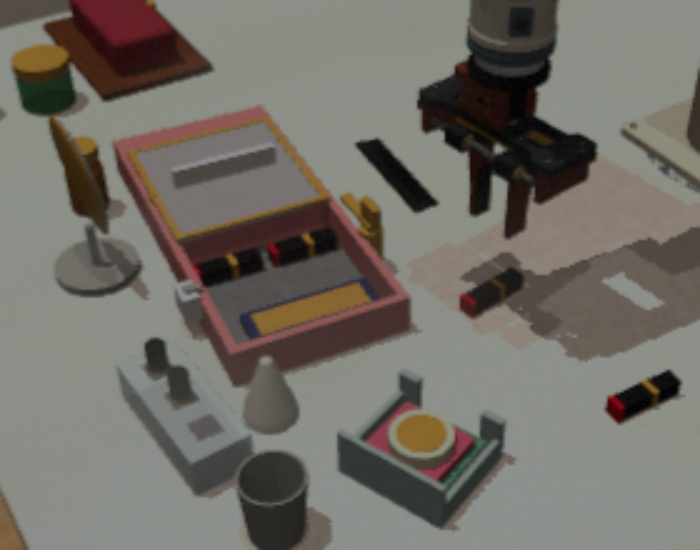

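Two lipsticks and the palette are in the well, and the gripper hovers over the third at (490,290).

Call:
servo_tool:
  rows:
    - [0, 0, 0, 0.005, 0.008, 0.3, 40]
    - [0, 0, 0, 0.005, 0.008, 0.3, 40]
    - [0, 0, 0, 0.005, 0.008, 0.345, 40]
    - [0, 0, 0, 0.005, 0.008, 0.385, 40]
    - [0, 0, 0, 0.005, 0.008, 0.425, 40]
    - [0, 0, 0, 0.005, 0.008, 0.465, 40]
    - [0, 0, 0, 0.005, 0.008, 0.465, 40]
    - [0, 0, 0, 0.005, 0.008, 0.465, 40]

```text
t: 30.18
ee_pos: [436.2, 72.7, 6.3]
orientation: [0.219, -3.134, 0.0]
ft_force: [0.3, -0.2, -0.0]
width: 40.0
grasp_force: 0.0
```

Call:
servo_tool:
  rows:
    - [0, 0, 0, 0, 0, 0, 10]
    - [0, 0, 0, 0, 0, 0, 10]
    - [0, 0, 0, 0, 0, 0, 10]
    - [0, 0, 0, 0, 0, 0, 10]
    - [0, 0, 0, 0, 0, 0, 10]
    - [0, 0, 0, 0, 0, -0.2, 10]
    - [0, 0, 0, 0, 0, -0.4, 10]
    - [0, 0, 0, 0, 0, -0.59, 10]
    - [0, 0, 0, 0, 0, -0.59, 10]
    - [0, 0, 0, 0, 0, -0.59, 10]

```text
t: 31.42
ee_pos: [435.6, 72.6, 123.7]
orientation: [0.219, -3.133, 0.0]
ft_force: [0.3, 0.4, -0.3]
width: 18.9
grasp_force: 30.0
```

```bash
python3 - <<'E'
from plan import *
p=cur()[0];print(p);c=case(-41,-12,125)
plan([(*(np.array(c[:3])*.5+p*.5),180,10,4),(*c,10,5),(*case(-41,-12,60),10,3)])
E
```

```text
[435.60589856  72.60229334 123.72234203]
[[0, 0, 0.093, -0.312, -0.352, 0, 10], [0, 0, 0.093, -0.312, -0.352, 0, 10], [0, 0, 0.093, -0.312, -0.352, 0, 10], [0, 0, 0.093, -0.312, -0.352, 0, 10], [0, 0, 0.163, -0.624, -0.705, -0.004, 10], [0, 0, 0.163, -0.624, -0.705, -0.004, 10], [0, 0, 0.163, -0.624, -0.705, -0.004, 10], [0, 0, 0.163, -0.624, -0.705, -0.004, 10], [0, 0, 0.163, -0.624, -0.705, -0.004, 10], [0, 0, 0.163, -0.624, -0.705, 0.321, 10]]
[[0, 0, 0, 0, 0, 0, 10], [0, 0, 0, 0, 0, 0, 10]]
end [578.8 -49.7  60. ]
```

Call:
servo_tool:
  rows:
    - [0, 0, 0.093, -0.312, -0.352, 0, 10]
    - [0, 0, 0.093, -0.312, -0.352, 0, 10]
    - [0, 0, 0.163, -0.624, -0.705, 0, 10]
    - [0, 0, 0.163, -0.624, -0.705, 0, 10]
    - [0, 0, 0.163, -0.624, -0.705, 0, 10]
    - [0, 0, 0.163, -0.624, -0.705, 0, 10]
    - [0, 0, 0.163, -0.624, -0.705, 0.2, 10]
    - [0, 0, 0.163, -0.624, -0.705, 0.32, 10]
    - [0, 0, 0.163, -0.624, -0.705, 0.32, 10]
    - [0, 0, 0.163, -0.624, -0.705, 0.32, 10]

```text
t: 32.67
ee_pos: [579.2, -49.0, 60.9]
orientation: [0.163, 3.137, 0.0]
ft_force: [-0.3, -0.5, -0.3]
width: 18.5
grasp_force: 30.0
```

Call:
servo_tool:
  rows:
    - [0, 0, 0, 0, 0, 0.05, 10]
    - [0, 0, 0, 0, 0, 0.1, 10]
    - [0, 0, 0, 0, 0, 0.14, 10]
    - [0, 0, 0, 0, 0, 0.18, 10]
    - [0, 0, 0, 0, 0, 0.22, 10]
    - [0, 0, 0, 0, 0, 0.22, 10]

```text
t: 33.42
ee_pos: [578.8, -49.6, 15.5]
orientation: [-0.165, -3.136, -0.0]
ft_force: [0.1, 0.3, -0.1]
width: 19.0
grasp_force: 30.0
```

```bash
python3 - <<'E'
from plan import *
p=cur()[0];print(p,case(-41,-12,16))
c=case(-41,-12,120);hx=np.array((406,272.,120)); c3=np.array(c[:3])
plan([(*c3,174,30,3),(*(c3*.6+hx*.4),176,40,3),(*(c3*.2+hx*.8),178.7,40,3),(*hx,178.7,40,4)])
E
```

```text
[578.81242098 -49.55151027  15.45392864] (np.float64(578.7702607306888), np.float64(-49.64859575044549), 16, 174)
[[0, 0, 0, 0.001, -0.001, -0.52, 30], [0, 0, 0, 0.001, -0.001, -0.52, 30], [0, 0, 0, 0.001, -0.001, -0.52, 30], [0, 0, -0.023, 0.412, 0.603, -0.519, 40], [0, 0, -0.023, 0.412, 0.603, -0.519, 40], [0, 0, -0.023, 0.412, 0.603, -0.519, 40]]
[[0, 0, -0.032, 0.39, 0.617, 0, 40], [0, 0, -0.032, 0.39, 0.617, 0, 40], [0, 0, -0.032, 0.39, 0.617, 0, 40], [0, 0, -0.032, 0.585, 0.926, 0.001, 40], [0, 0, -0.032, 0.585, 0.926, 0.001, 40], [0, 0, -0.032, 0.585, 0.926, 0.001, 40], [0, 0, -0.032, 0.585, 0.926, 0.001, 40]]
end [405.9 272.  119.9]
```

Call:
servo_tool:
  rows:
    - [0, 0, 0, 0, 0, 0, 29]
    - [0, 0, 0, 0, 0, 0, 29]
    - [0, 0, 0, 0, 0, 0, 29]
    - [0, 0, 0, 0, 0, -0.1, 29]
    - [0, 0, 0, 0, 0, -0.35, 29]
    - [0, 0, 0, 0, 0, -0.52, 29]
    - [0, 0, -0.023, 0.412, 0.603, -0.52, 40]
    - [0, 0, -0.023, 0.412, 0.603, -0.52, 40]
    - [0, 0, -0.023, 0.412, 0.603, -0.52, 40]
    - [0, 0, -0.023, 0.412, 0.603, -0.52, 40]

```text
t: 34.67
ee_pos: [509.7, 80.1, 121.6]
orientation: [0.106, 3.138, 0.0]
ft_force: [-0.2, -0.7, 0.0]
width: 40.1
grasp_force: 0.0
```

Call:
servo_tool:
  rows:
    - [0, 0, -0.032, 0.39, 0.617, 0, 40]
    - [0, 0, -0.032, 0.585, 0.926, 0, 40]
    - [0, 0, -0.032, 0.585, 0.926, 0, 40]
    - [0, 0, -0.032, 0.585, 0.926, 0.1, 40]
    - [0, 0, -0.032, 0.585, 0.926, 0.1, 40]
    - [0, 0, -0.032, 0.585, 0.926, 0.1, 40]
    - [0, 0, -0.032, 0.585, 0.926, 0.1, 40]

```text
t: 35.55
ee_pos: [407.5, 271.1, 100.9]
orientation: [0.038, 3.14, 0.001]
ft_force: [-0.9, 0.0, 0.6]
width: 40.0
grasp_force: 0.0
```

```bash
python3 - <<'E'
from m import *
from plan import *
im,d=grab('scene'); X=pts('scene',d)
for o in lips2(X,im): print('scene',*o)
p,M=cur();print(p);x,y,a=406,272.2,-1.3
plan([(x,y,40,a+180,40,3),(x,y,7,a+180,40,4,1),(x,y,7,a+180,40,2)])
E
```

```text
scene [370. 326.] 160 [588.4  63.3 103.4   6.8  -5.9] 19.7
scene [527. 360.] 231 [406.3 272.4  72.8  22.1  -1.4] 19.7
scene [428. 398.] 79 [600.5 255.8  64.9  11.4  22.3] 21.1
scene [433. 407.] 82 [600.8 274.   83.3   2.4  22.6] 18.6
[407.40813555 271.07983327 100.82931486]
[[0, 0, 0, 0.007, 0.005, 0.307, 40], [0, 0, 0, 0.007, 0.005, 0.307, 40], [0, 0, 0, 0.007, 0.005, 0.307, 40], [0, 0, 0, 0.007, 0.005, 0.348, 40], [0, 0, 0, 0.008, 0.005, 0.39, 40], [0, 0, 0, 0.008, 0.005, 0.431, 40], [0, 0, 0, 0.008, 0.005, 0.472, 40], [0, 0, 0, 0.008, 0.005, 0.472, 40], [0, 0, 0, 0.008, 0.005, 0.472, 40]]
end [405.9 272.2   7. ]
```

Call:
servo_tool:
  rows:
    - [0, 0, 0, 0.005, 0.003, 0.3, 40]
    - [0, 0, 0, 0.005, 0.003, 0.3, 40]
    - [0, 0, 0, 0.005, 0.003, 0.345, 40]
    - [0, 0, 0, 0.005, 0.003, 0.385, 40]
    - [0, 0, 0, 0.005, 0.003, 0.425, 40]
    - [0, 0, 0, 0.005, 0.003, 0.468, 40]
    - [0, 0, 0, 0.005, 0.003, 0.468, 40]
    - [0, 0, 0, 0.005, 0.003, 0.468, 40]

```text
t: 36.6
ee_pos: [405.3, 272.6, 6.7]
orientation: [0.035, 3.141, 0.0]
ft_force: [-0.2, 0.1, -0.3]
width: 40.0
grasp_force: 0.0
```

Call:
servo_tool:
  rows:
    - [0, 0, 0, 0, 0, 0, 10]
    - [0, 0, 0, 0, 0, 0, 10]
    - [0, 0, 0, 0, 0, 0, 10]
    - [0, 0, 0, 0, 0, 0, 10]
    - [0, 0, 0, 0, 0, 0, 10]
    - [0, 0, 0, 0, 0, -0.2, 10]
    - [0, 0, 0, 0, 0, -0.4, 10]
    - [0, 0, 0, 0, 0, -0.59, 10]
    - [0, 0, 0, 0, 0, -0.59, 10]
    - [0, 0, 0, 0, 0, -0.59, 10]

```text
t: 37.85
ee_pos: [404.8, 272.3, 124.1]
orientation: [-0.035, -3.141, 0.001]
ft_force: [0.0, -0.6, -1.1]
width: 18.5
grasp_force: 30.0
```

```bash
python3 - <<'E'
from plan import *
p=cur()[0];print(p);c=case(43,-12,125);c3=np.array(c[:3])
plan([(*(c3*.4+p*.6),178,10,4),(*(c3*.75+p*.25),176,10,4),(*c,10,4),(*case(43,-12,60),10,3)])
E
```

```text
[404.84492405 272.27088367 124.07135032]
[[0, 0, 0.008, -0.53, -0.65, 0.001, 10], [0, 0, 0.008, -0.53, -0.65, 0.001, 10], [0, 0, 0.008, -0.53, -0.65, 0.001, 10], [0, 0, 0.008, -0.53, -0.65, 0.001, 10]]
[[0, 0, 0.024, -0.47, -0.563, -0.002, 10], [0, 0, 0.024, -0.47, -0.563, -0.002, 10], [0, 0, 0.024, -0.47, -0.563, -0.002, 10], [0, 0, 0.024, -0.47, -0.563, -0.002, 10], [0, 0, 0.047, -0.805, -0.965, -0.003, 10], [0, 0, 0.047, -0.805, -0.965, -0.003, 10], [0, 0, 0.047, -0.805, -0.965, -0.003, 10], [0, 0, 0.047, -0.805, -0.965, -0.003, 10], [0, 0, 0.047, -0.806, -0.965, 0.322, 10], [0, 0, 0.047, -0.806, -0.965, 0.322, 10]]
[[0, 0, 0, 0, 0, 0, 10]]
end [662.4 -58.5  60. ]
```

Call:
servo_tool:
  rows:
    - [0, 0, 0.008, -0.53, -0.65, 0, 10]
    - [0, 0, 0.008, -0.53, -0.65, 0, 10]
    - [0, 0, 0.008, -0.53, -0.65, 0, 10]
    - [0, 0, 0.008, -0.53, -0.65, 0, 10]

```text
t: 38.35
ee_pos: [509.0, 138.0, 122.9]
orientation: [-0.06, -3.139, 0.001]
ft_force: [-0.6, 0.7, -0.8]
width: 18.6
grasp_force: 30.0
```

Call:
servo_tool:
  rows:
    - [0, 0, 0.047, -0.47, -0.563, 0, 10]
    - [0, 0, 0.047, -0.47, -0.563, 0, 10]
    - [0, 0, 0.047, -0.805, -0.965, 0, 10]
    - [0, 0, 0.047, -0.805, -0.965, 0, 10]
    - [0, 0, 0.047, -0.805, -0.965, 0, 10]
    - [0, 0, 0.047, -0.805, -0.965, 0.2, 10]
    - [0, 0, 0.047, -0.805, -0.965, 0.32, 10]
    - [0, 0, 0.047, -0.805, -0.965, 0.32, 10]
    - [0, 0, 0.047, -0.805, -0.965, 0.32, 10]

```text
t: 39.48
ee_pos: [662.4, -56.9, 61.0]
orientation: [-0.163, -3.137, -0.0]
ft_force: [0.4, 1.3, 0.7]
width: 19.2
grasp_force: 30.0
```

Call:
servo_tool:
  rows:
    - [0, 0, 0, 0, 0, 0.05, 10]
    - [0, 0, 0, 0, 0, 0.1, 10]
    - [0, 0, 0, 0, 0, 0.14, 10]
    - [0, 0, 0, 0, 0, 0.18, 10]
    - [0, 0, 0, 0, 0, 0.22, 10]
    - [0, 0, 0, 0, 0, 0.22, 10]

```text
t: 40.22
ee_pos: [662.1, -58.2, 15.7]
orientation: [-0.165, -3.136, -0.0]
ft_force: [0.2, -0.1, -0.9]
width: 18.9
grasp_force: 30.0
```

```bash
python3 - <<'E'
from plan import *
p=cur()[0];print(p,case(43,-12,16))
E
```

```text
[662.09541044 -58.15470859  15.73563537] (np.float64(662.3100999416239), np.float64(-58.42898666492838), 16, 174)
```

```bash
python3 - <<'E'
from plan import *
p=cur()[0]
plan([(p[0],p[1],125,174,28,3),(640,-150,125,174,10,3),(597.5,-261,125,174,0,5)])
E
```

```text
[[0, 0, 0, 0.001, 0, -0.543, 28], [0, 0, 0, 0.001, 0, -0.543, 28], [0, 0, 0, 0.001, 0, -0.543, 28], [0, 0, 0, 0.063, -0.468, -0.543, 10], [0, 0, 0, 0.063, -0.468, -0.543, 10], [0, 0, 0, 0.063, -0.468, -0.543, 10]]
[[0, 0, 0, 0.153, -0.574, 0, 0], [0, 0, 0, 0.153, -0.574, 0, 0], [0, 0, 0, 0.153, -0.574, 0, 0], [0, 0, 0, 0.153, -0.574, 0, 0], [0, 0, 0, 0.153, -0.574, 0, 0]]
end [ 597.5 -260.9  125. ]
```

Call:
servo_tool:
  rows:
    - [0, 0, 0, 0, 0, 0, 28]
    - [0, 0, 0, 0, 0, 0, 28]
    - [0, 0, 0, 0, 0, 0, 28]
    - [0, 0, 0, 0, 0, -0.1, 28]
    - [0, 0, 0, 0, 0, -0.35, 28]
    - [0, 0, 0, 0, 0, -0.55, 28]
    - [0, 0, 0, 0, 0, -0.55, 28]

```text
t: 41.1
ee_pos: [665.6, -58.5, 132.1]
orientation: [0.164, 3.129, -0.001]
ft_force: [-0.3, 0.1, 0.4]
width: 27.9
grasp_force: 0.0
```

Call:
servo_tool:
  rows:
    - [0, 0, 0, 0.063, -0.468, 0, 10]
    - [0, 0, 0, 0.063, -0.468, 0, 5]
    - [0, 0, 0, 0.2, -0.9, 0, 0]
    - [0, 0, 0, 0.216, -0.98, 0, 0]
    - [0, 0, 0, 0.216, -0.98, 0, 0]
    - [0, 0, 0, 0.216, -0.98, 0, 0]
    - [0, 0, 0, 0.216, -0.98, 0, 0]
    - [0, 0, 0, 0.216, -0.98, 0, 0]

```text
t: 42.1
ee_pos: [599.6, -247.4, 126.6]
orientation: [-0.162, -3.137, -0.0]
ft_force: [0.5, -0.3, -0.1]
width: 0.4
grasp_force: 0.0
```

```bash
python3 - <<'E'
from m import *
from plan import *
im,d=grab('scene'); X=pts('scene',d); z=X[...,2]
save('s5.png',cv2.resize(im[100:320,120:400],None,fx=2.5,fy=2.5))
stack()
im2,d2=grab('top');T=pts('top',d2)
b=(T[...,0]>540)&(T[...,0]<700)&(T[...,1]>-115)&(T[...,1]<35);print('well max z',np.percentile(T[b][:,2],[90,97,99]).round(1))
p=cur()[0];print(p)
D=np.array([597.5,-261,56]);plan([(D[0],D[1],130,174,0,4),(*D,174,0,5,1),(*D,174,0,2)])
E
```

```text
sq 244 [628.9 220.   90.6  74.6 -75.4] [28.2 32.8 35.7]
round gold 235 [628.1 228.4  42.4  41.1  43. ] [45.4 47.7 49.5]
well max z [26.3 28.3 30.2]
[ 599.53324817 -247.69200099  126.66276916]
[[0, 0, 0, 0.003, -0.067, -0.014, 0], [0, 0, 0, 0.003, -0.067, -0.014, 0], [0, 0, 0, 0.003, -0.067, -0.014, 0], [0, 0, 0, 0.003, -0.067, -0.014, 0], [0, 0, 0, 0.003, -0.067, 0.06, 0], [0, 0, 0, 0.003, -0.067, 0.134, 0], [0, 0, 0, 0.003, -0.067, 0.208, 0], [0, 0, 0, 0.003, -0.067, 0.282, 0], [0, 0, 0, 0.003, -0.067, 0.356, 0], [0, 0, 0, 0.003, -0.067, 0.356, 0]]
[[0, 0, 0, 0, 0, 0, 0]]
end [ 597.5 -261.    56.1]
```

View pics/s5.png

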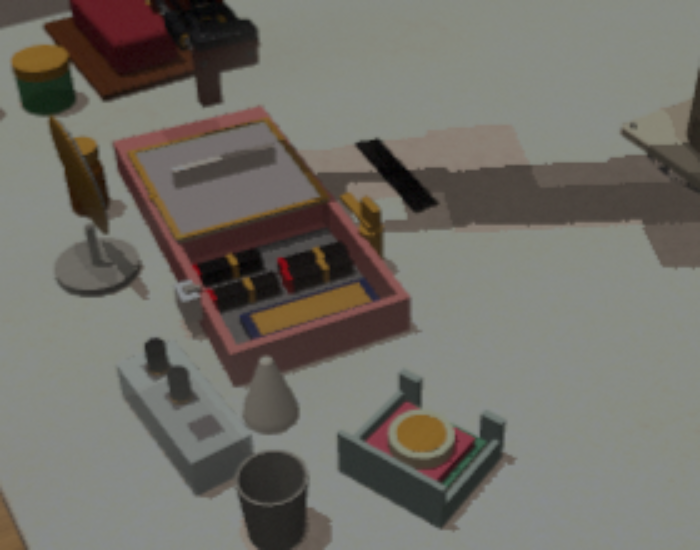

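All four lipsticks and the palette lie flat in the well, and the stack is intact. Next I'll descend behind the bar.

Call:
servo_tool:
  rows:
    - [0, 0, 0, 0, -0.065, 0, 0]
    - [0, 0, 0, 0, -0.065, 0, 0]
    - [0, 0, 0, 0, -0.065, 0.07, 0]
    - [0, 0, 0, 0, -0.065, 0.14, 0]
    - [0, 0, 0, 0, -0.065, 0.21, 0]
    - [0, 0, 0, 0, -0.065, 0.28, 0]
    - [0, 0, 0, 0, -0.065, 0.352, 0]
    - [0, 0, 0, 0, -0.065, 0.352, 0]

```text
t: 43.2
ee_pos: [596.9, -261.0, 54.6]
orientation: [-0.164, -3.135, -0.002]
ft_force: [-0.8, 0.1, 1.1]
width: 0.3
grasp_force: 0.0
```

Call:
servo_tool:
  rows:
    - [0, 0, 0, 0, 0.04, 0, 0]
    - [0, 0, 0, 0, 0.08, 0, 0]
    - [0, 0, 0, 0, 0.12, 0, 0]
    - [0, 0, 0, 0, 0.16, 0, 0]
    - [0, 0, 0, 0, 0.2, 0, 0]
    - [0, 0, 0, 0, 0.24, 0, 0]
    - [0, 0, 0, 0, 0.28, 0, 0]
    - [0, 0, 0, 0, 0.32, 0, 0]
    - [0, 0, 0, 0, 0.36, 0, 0]
    - [0, 0, 0, 0, 0.4, 0, 0]

```text
t: 44.45
ee_pos: [606.4, -181.4, 56.3]
orientation: [0.164, 3.137, -0.0]
ft_force: [0.9, -1.1, 1.0]
width: 0.4
grasp_force: 0.8
```

```bash
cat >> m.py <<'E'
def bar():
    f=np.load('last_scene.npz');Y=pts('scene',f['d']);h=cv2.cvtColor(f['im'],cv2.COLOR_RGB2HSV).astype(int)
    q=(Y[...,2]>70)&(Y[...,2]<78)&(abs(Y[...,0]-612)<75)&(Y[...,1]<20)&(Y[...,1]>-250)&(h[...,1]<70)&(h[...,2]>90)
    print('bar',q.sum(),rect(Y[q]),Y[q].mean(0).round(1))
E
python3 - <<'E'
from m import *
from plan import *
grab('scene');bar();p=cur()[0];print(p,ctrl.get_obs()['ft_force'])
E
```

```text
bar 43 [ 606.3 -167.5  116.3   12.8   -4.6] [ 622.3 -167.8   75.6]
[ 606.33200028 -180.50304443   56.21569644] [-0.30066838  1.40727236  0.02027265]
```

Call:
servo_tool:
  rows:
    - [0, 0, 0, 0, 0.05, 0, 0]
    - [0, 0, 0, 0, 0.1, 0, 0]
    - [0, 0, 0, 0, 0.15, 0, 0]
    - [0, 0, 0, 0, 0.2, 0, 0]
    - [0, 0, 0, 0, 0.25, 0, 0]
    - [0, 0, 0, 0, 0.3, 0, 0]
    - [0, 0, 0, 0, 0.35, 0, 0]
    - [0, 0, 0, 0, 0.4, 0, 0]
    - [0, 0, 0, 0, 0.45, 0, 0]
    - [0, 0, 0, 0, 0.5, 0, 0]

```text
t: 45.75
ee_pos: [616.5, -81.8, 56.2]
orientation: [-0.165, -3.137, -0.0]
ft_force: [-0.7, -1.9, -0.5]
width: 0.4
grasp_force: 0.8
```

Call:
servo_tool:
  rows:
    - [0, 0, 0, 0, 0.02, 0, 0]
    - [0, 0, 0, 0, 0.04, 0, 0]
    - [0, 0, 0, 0, 0.06, 0, 0]
    - [0, 0, 0, 0, 0.07, 0, 0]
    - [0, 0, 0, 0, 0.08, 0, 0]
    - [0, 0, 0, 0, 0.09, 0, 0]
    - [0, 0, 0, 0, 0.1, 0, 0]
    - [0, 0, 0, 0, 0.1, 0, 0]

```text
t: 46.75
ee_pos: [619.1, -62.6, 56.4]
orientation: [0.165, 3.136, 0.001]
ft_force: [0.1, -0.5, 0.5]
width: 0.9
grasp_force: 0.0
```

```bash
python3 - <<'E'
from m import *
from plan import *
grab('scene');bar();p=cur()[0];print(p,ctrl.get_obs()['ft_force'])
E
```

```text
bar 57 [619.5 -47.9 118.4  12.1  -7.2] [633.6 -48.7  75.3]
[619.20301307 -62.44091194  56.46125179] [ 0.13847662  0.51698268 -0.02632652]
```

Call:
servo_tool:
  rows:
    - [0, 0, 0, 0, 0.01, 0, 0]
    - [0, 0, 0, 0, 0.02, 0, 0]
    - [0, 0, 0, 0, 0.03, 0, 0]
    - [0, 0, 0, 0, 0.03, 0, 0]

```text
t: 47.3
ee_pos: [619.4, -56.2, 56.3]
orientation: [-0.164, -3.137, -0.0]
ft_force: [-0.0, -0.4, -1.0]
width: 0.5
grasp_force: 0.0
```

Call:
servo_tool:
  rows:
    - [0, 0, 0, 0, 0.01, 0, 0]
    - [0, 0, 0, 0, 0.01, 0, 0]

```text
t: 47.55
ee_pos: [619.4, -55.5, 56.2]
orientation: [-0.164, -3.137, 0.002]
ft_force: [0.3, -5.3, 1.4]
width: 0.6
grasp_force: 2.8
```

Call:
servo_tool:
  rows:
    - [0, 0, 0, 0, 0.01, 0, 0]
    - [0, 0, 0, 0, 0.01, 0, 0]

```text
t: 47.8
ee_pos: [619.4, -55.4, 56.3]
orientation: [-0.163, -3.137, 0.006]
ft_force: [-1.3, -15.3, 0.8]
width: 0.4
grasp_force: 7.5
```

```bash
python3 - <<'E'
from m import *
from plan import *
grab('scene');bar();p=cur()[0];print(p,ctrl.get_obs()['ft_force'])
E
```

```text
bar 59 [620.3 -40.2 119.1  12.   -6.7] [631.3 -41.   75.6]
[619.44352174 -55.39318677  56.29263217] [ -1.46695271 -14.87532699   0.8779548 ]
```

```bash
python3 - <<'E'
from plan import *
p=cur()[0]
plan([(617,-72,56,174,0,2),(614,-95,125,174,10,3),(540,-60,130,120,30,6),(515,-44.3,130,90,30,5)])
plan([(515,-44.3,62,90,30,5,1)],start=(515,-44.3,130,90))
E
```

```text
[[0, 0, 0, 0.004, -0.084, 0.005, 0], [0, 0, 0, 0.004, -0.084, 0.005, 0], [0, 0, 0, 0.007, -0.201, -0.34, 10], [0, 0, 0, 0.007, -0.201, -0.34, 10], [0, 0, 0, 0.007, -0.201, -0.34, 10], [0, 0, 0.629, 0.393, -0.065, -0.365, 30], [0, 0, 0.629, 0.393, -0.065, -0.365, 30], [0, 0, 0.629, 0.393, -0.065, -0.365, 30], [0, 0, 0.629, 0.393, -0.065, -0.365, 30], [0, 0, 0.629, 0.393, -0.065, -0.365, 30]]
[[0, 0, 0, -0.001, 0, 0, 30], [0, 0, 0.349, 0.13, -0.069, 0, 30], [0, 0, 0.349, 0.13, -0.069, 0, 30], [0, 0, 0.349, 0.13, -0.069, 0, 30], [0, 0, 0.349, 0.13, -0.069, 0, 30], [0, 0, 0.349, 0.13, -0.069, 0, 30]]
end [515.  -44.3 129.9]
[[0, 0, 0, 0, 0, 0.068, 30], [0, 0, 0, 0, 0, 0.136, 30], [0, 0, 0, 0, 0, 0.204, 30], [0, 0, 0, 0, 0, 0.272, 30], [0, 0, 0, 0, 0, 0.34, 30]]
end [515.  -44.3  62. ]
```

Call:
servo_tool:
  rows:
    - [0, 0, 0, 0, -0.085, 0, 0]
    - [0, 0, 0, 0, -0.085, 0, 0]
    - [0, 0, 0, 0, -0.2, -0.3, 10]
    - [0, 0, 0, 0, -0.2, -0.34, 10]
    - [0, 0, 0.629, 0.393, -0.065, -0.365, 30]
    - [0, 0, 0.629, 0.393, -0.065, -0.365, 30]
    - [0, 0, 0.629, 0.393, -0.065, -0.365, 30]
    - [0, 0, 0.629, 0.393, -0.065, -0.365, 30]
    - [0, 0, 0.629, 0.393, -0.065, -0.365, 30]
    - [0, 0, 0.629, 0.393, -0.065, -0.365, 30]

```text
t: 49.1
ee_pos: [540.0, -56.8, 128.9]
orientation: [-1.57, -2.72, 0.0]
ft_force: [0.4, -0.7, 0.2]
width: 29.9
grasp_force: 0.0
```

Call:
servo_tool:
  rows:
    - [0, 0, 0.349, 0.13, -0.069, 0, 30]
    - [0, 0, 0.349, 0.13, -0.069, 0, 30]
    - [0, 0, 0.349, 0.13, -0.069, 0, 30]
    - [0, 0, 0.349, 0.13, -0.069, 0, 30]
    - [0, 0, 0.349, 0.13, -0.069, 0, 30]
    - [0, 0, 0.349, 0.13, -0.069, 0, 30]

```text
t: 49.85
ee_pos: [515.4, -41.7, 129.2]
orientation: [-2.22, -2.223, 0.0]
ft_force: [-0.0, 0.4, -0.5]
width: 29.7
grasp_force: 0.0
```

```bash
python3 - <<'E'
from m import *
from plan import *
im,d=grab('scene');bar();p,M=cur();print(p,M.as_matrix()[:,0].round(3))
save('s6.png',cv2.resize(im[110:260,140:340],None,fx=3,fy=3))
plan([(515,-44.3,62,90,30,6,1),(515,-44.3,62,90,30,2)],sag=.3)
E
```

```text
bar 102 [620.  -40.  118.1  14.1  -6.3] [623.7 -39.9  75.6]
[515.38472052 -41.71488089 129.2467578 ] [-0.001  1.     0.   ]
[[0, 0, 0, -0.002, 0, 0.056, 30], [0, 0, 0, -0.004, -0.001, 0.113, 30], [0, 0, 0, -0.006, -0.001, 0.169, 30], [0, 0, 0, -0.009, -0.001, 0.225, 30], [0, 0, 0, -0.011, -0.002, 0.281, 30], [0, 0, 0, -0.013, -0.002, 0.338, 30], [0, 0, 0, -0.013, -0.002, 0.338, 30], [0, 0, 0, -0.013, -0.002, 0.338, 30]]
end [515.  -44.3  61.9]
```

View pics/s6.png

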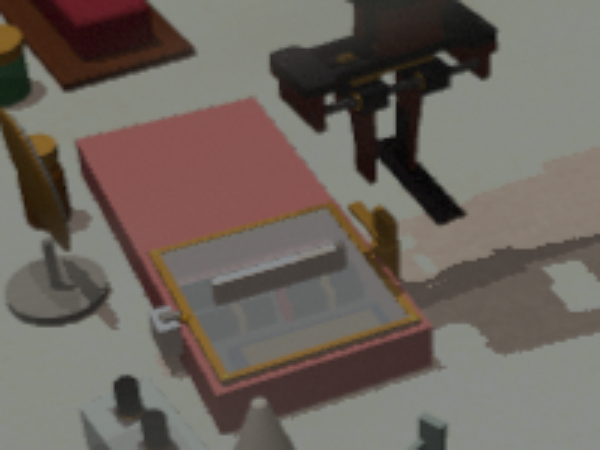

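The lid is shut over the contents. Now I'll descend on the fin and grip it.

Call:
servo_tool:
  rows:
    - [0, 0, 0, -0.007, 0, 0.06, 30]
    - [0, 0, 0, -0.007, 0, 0.12, 30]
    - [0, 0, 0, -0.007, 0, 0.17, 30]
    - [0, 0, 0, -0.007, 0, 0.23, 30]
    - [0, 0, 0, -0.007, 0, 0.28, 30]
    - [0, 0, 0, -0.007, 0, 0.335, 30]
    - [0, 0, 0, -0.007, 0, 0.335, 30]
    - [0, 0, 0, -0.007, 0, 0.335, 30]

```text
t: 50.9
ee_pos: [515.5, -43.1, 62.4]
orientation: [2.222, 2.22, 0.0]
ft_force: [-0.2, 0.0, -0.2]
width: 30.2
grasp_force: 0.0
```

Call:
servo_tool:
  rows:
    - [0, 0, 0, 0, 0, 0, 4]
    - [0, 0, 0, 0, 0, 0, 4]
    - [0, 0, 0, 0, 0, 0, 4]
    - [0, 0, 0, 0, 0, 0, 4]
    - [0, 0, 0, 0, 0, 0, 4]

```text
t: 51.52
ee_pos: [515.6, -43.1, 62.6]
orientation: [2.222, 2.22, 0.001]
ft_force: [-0.2, 1.4, 5.1]
width: 9.6
grasp_force: 29.9
```

Call:
servo_tool:
  rows:
    - [0, 0, -0.1, 0, 0, 0, 4]
    - [0, 0, -0.2, 0, 0, 0, 4]
    - [0, 0, -0.3, 0, 0, 0, 4]
    - [0, 0, -0.4, 0, 0, 0, 4]
    - [0, 0, -0.5, 0, 0, 0, 4]
    - [0, 0, -0.6, 0, 0, 0, 4]
    - [0, 0, -0.7, 0, 0, 0, 4]
    - [0, 0, -0.8, 0, 0, 0, 4]
    - [0, 0, -0.88, 0, 0, 0, 4]
    - [0, 0, -0.88, 0, 0, 0, 4]

```text
t: 52.78
ee_pos: [514.4, -44.0, 62.6]
orientation: [-0.391, -3.115, 0.002]
ft_force: [-4.3, -5.8, 8.6]
width: 9.6
grasp_force: 30.0
```

Call:
servo_tool:
  rows:
    - [0, 0, -0.03, 0, 0, 0, 4]
    - [0, 0, -0.06, 0, 0, 0, 4]
    - [0, 0, -0.09, 0, 0, 0, 4]
    - [0, 0, -0.09, 0, 0, 0, 4]
    - [0, 0, -0.09, 0, 0, 0, 4]

```text
t: 53.4
ee_pos: [514.3, -44.2, 62.5]
orientation: [-0.182, -3.134, 0.002]
ft_force: [-5.1, -7.9, 9.2]
width: 9.7
grasp_force: 30.0
```

```bash
python3 - <<'E'
from plan import *
o=ctrl.get_obs();p,M=cur();print(p,M.as_matrix()[:,0].round(3),o['ft_force'],o['moment'])
E
```

```text
[514.2981904  -44.2041495   62.54661151] [-0.993  0.116  0.002] [-5.06354698 -7.94174359  9.2333781 ] [-1.30668835  0.81733319  0.03272812]
```

Call:
servo_tool:
  rows:
    - [0, 0, -0.02, 0, 0, 0, 4]
    - [0, 0, -0.04, 0, 0, 0, 4]
    - [0, 0, -0.04, 0, 0, 0, 4]

```text
t: 53.78
ee_pos: [514.3, -44.2, 62.5]
orientation: [-0.09, -3.138, 0.002]
ft_force: [-4.6, -8.4, 8.8]
width: 10.0
grasp_force: 30.1
```

```bash
python3 - <<'E'
from plan import *
o=ctrl.get_obs();p,M=cur();print(p,M.as_matrix()[:,0].round(3),o['ft_force'],o['moment'])
E
```

```text
[514.3073973  -44.21721774  62.53867973] [-0.998  0.057  0.002] [-4.57068625 -8.37666905  8.81946582] [-1.34643032  0.80154834 -0.4862376 ]
```

Call:
servo_tool:
  rows:
    - [0, 0, 0.02, 0, 0, 0, 4]
    - [0, 0, 0.02, 0, 0, 0, 26]
    - [0, 0, 0.02, 0, 0, 0, 26]
    - [0, 0, 0.02, 0, 0, 0, 26]
    - [0, 0, 0.02, 0, 0, -0.1, 26]
    - [0, 0, 0.02, 0, 0, -0.3, 26]
    - [0, 0, 0.02, 0, 0, -0.5, 26]
    - [0, 0, 0.02, 0.6, 0, -0.6, 26]
    - [0, 0, 0.02, 0.6, 0, -0.6, 26]
    - [0, 0, 0.02, 0.6, 0, -0.6, 26]

```text
t: 55.02
ee_pos: [391.5, -35.8, 182.3]
orientation: [-0.136, -3.137, -0.0]
ft_force: [1.4, 0.7, -0.0]
width: 25.9
grasp_force: 0.0
```

```bash
python3 - <<'E'
from m import *
from plan import *
im,d=grab('scene');bar();stack();print(cur()[0])
Y=pts('scene',d);h=cv2.cvtColor(im,cv2.COLOR_RGB2HSV).astype(int)
g=(h[...,1]>110)&(h[...,0]>10)&(h[...,0]<35)&(abs(Y[...,0]-530)<50)&(abs(Y[...,1]+45)<30)
for a,b in((52,61),(78,90)):
    q=g&(Y[...,2]>a)&(Y[...,2]<b); print(q.sum(),rect(Y[q]))
save('s7.png',cv2.resize(im[100:320,120:400],None,fx=2.5,fy=2.5))
E
```

```text
bar 110 [620.1 -40.1 118.7  12.8  -4.8] [620.8 -39.9  75.6]
sq 239 [625.4 224.3  76.7  64.3 -68. ] [27.3 32.9 35.5]
round gold 238 [627.3 228.5  43.8  41.4  57.6] [45.5 47.8 49.8]
[394.49131432 -36.10276439 182.7019939 ]
73 [534.4 -44.   47.2  34.4 -54.5]
35 [515.7 -41.7  26.9  12.4  -3.9]
```

View pics/s7.png

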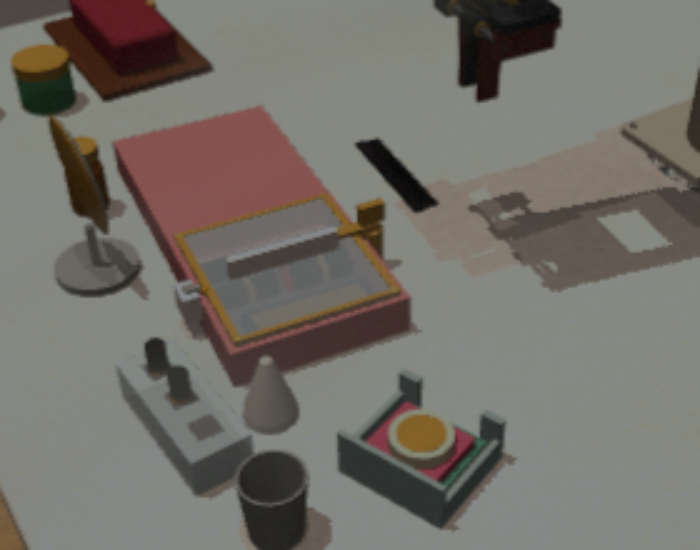

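The lid is shut, the turnbutton is in behind the bar with its fin at about -4°, at the stop, and the stack is intact. The robot is clear, so I'm handing in.

```bash
python3 -c "
from workcell import ctrl
print(ctrl.close_job())"
```

```text
the job is handed in; nothing more can be done
None
```

The palette and all four lipsticks are in the case, the lid is shut past its catch, the turnbutton is turned in to its stop, and the stack is still standing in the rack; the job is handed in, but it returned no verdict.

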